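# Set up a run-out check on the surface plate

## Robot

A 6-joint arm with a two-finger parallel gripper is mounted at the origin on a cart in front of the work surface, level with it; the furniture and walls round the work are solid. World frame = base frame: x ahead of the robot, y to its left, z up, the work surface at z = 0. Lengths are in mm, angles in rad, forces in N, time in s.
With the tool pointing down it reaches from about 300 to 825 mm from the base axis. Payload 5.4 kg.
Tool frame: the origin (TCP) lies between the finger pads, 19 mm behind the fingertips; this is the grasp point; z points along the fingers, y is the line along which they close (so a half turn about z gives the same grasp; the last joint's range is limited). The gripper opens to 92 mm and grips with 3 to 60 N. Pads are 20 mm wide; open, the fingers measure 128 mm over their backs; the gripper's body (75 mm by 189 mm) begins 69 mm behind the grasp point.
Start: joints at [-1.552, 0.158, 1.597, -0, 1.386, -0.21], TCP at [130.392, -560.004, 233.301] pointing down, gripper open.
Joint ranges: [-2.91, 2.91], [-0.94, 2.29], [0.18, 2.7], [-1.29, 4.43], [0.17, 2.64], [-3, 3]. Speed limits (rad/s): [2.57, 2.57, 3.14, 3.14, 3.14, 3.14].

## Interface

Orientations are given as [roll, pitch, yaw] about the fixed x, y, z axes, in that order (R = Rz(yaw) Ry(pitch) Rx(roll)).
In Python, from station import bot gives the robot as it stands.
- The arm moves only by the shell command python3 shift.py [FORCE], which reads ROWS from standard input. ROWS is one flat JSON list of numbers that holds 1 to 5 rows one after another, with no inner brackets; each row has 5 numbers: dx, dy, dz in shares of the most that a row can go, 1 being 62.5 mm, then a turn about the tool's z in rad, then the finger opening in mm; each row shifts and turns the commanded pose from where the row before left it, along the tool's axes as they then stand; what a row does not reach is not made up. A row lasts 1/8 s, in which the tool goes at most 62.5 mm and 0.188 rad, less where a joint would pass 70% of its speed; a pose out of reach is approached as far as the arm can. The fingers move at their own pace and stop on an object; FORCE is the grip in N (left out, the last holds). Time passes only in rows, so rows that do not move let the fingers close. It prints the time, the measured TCP pose, the force, the opening and the grip force at its end. Input that does not fit is refused with a message, and nothing moves.
- bot.get_state(): the state, without advancing time (a new reading comes with each control period).
- bot.camera(name): name is "side" or "top"; returns a dict with "frame" (480x640x3 uint8, red, green, blue), "vertical_fov" (degrees; the focal length in pixels is half the picture's height over the tangent of half this angle, whatever the lens; pixels are square), "cx", "cy" (the principal point, pixels), "k1" (the pictures are not rectified: a ray, as slopes to the right and down, at radius r is drawn at 1 + k1 r^2 times it, then the intrinsics apply), "position" and "rotation" of the camera in the world. Camera axes: x right, y up, looking along -z (the intrinsics and any distortion apply to the point x, -y, -z); pixel columns grow to the right and rows downward; lengths in mm; the calibration is good to about 2 mm. A picture is of the moment at which its call begins. There is no depth.
- bot.job_done(): hands the job in; it is judged then, once.
The state is a dict: "clock": time; "qpos": joint angles; "joint_vel": joint speeds; "effort": joint torques, N m; "ee_pos": TCP position; "orientation": TCP orientation; "wrist_force": force on the tool from outside, world axes, zero at the start; "wrist_torque": the same for the moment, N m; "gripper_width": finger opening in mm; "gripper_force": force on a finger pad.
Only numpy, scipy, OpenCV 4.12 (cv2) and the standard library are available. Lean on these libraries where they do the work, as an engineer would, in place of code of your own. Each camera call takes 0.05 s, during which the arm holds its last target. There are 200 camera calls.

## Task

Set up the granite surface plate for a run-out check of the ground bar. First stand the two bright matched V-blocks on the plate, vees in one line along the plate's length and 120 mm apart centre to centre: the one with the brass end stop towards the plate's left end as the robot sees it, stop facing outward, the plain one to its right (leave the odd cast V-block where it is). Then pull the bar straight forward out of its spring clips and lay it in both vees, its end close up to the brass stop (within about 5 mm), and last stand the dial gauge upright on the plate behind the bar, with its stylus resting on top of the bar midway between the V-blocks.

Things in the scene. Friction and masses are not known exactly. Their poses are not given: they have to be found in the camera images.
- plate: Dark granite surface plate, 160 (x) x 250 (y, its length) x 40 mm high, fixed. Origin: centre of its underside; its top is 40 mm above the table. Local x points to its back (away from the robot), local y to its left end.
- stop_block: Bright steel V-block with a brass end stop, 0.45 kg, loose. Origin: centre of the steel's underside. Steel 50 (x) x 40 (y) x 40 mm high; 90 degree vee along local y, apex 24 mm up; a 20 mm bar seated in it has its axis 38 mm up. The brass plate (8 thick, 46 high) closes the vee at the +y end, inner face at y = +20 mm. Grip across x (50 mm), TCP about 28 mm above the underside.
- plain_block: Bright ground-steel plain V-block, matched to the other: 50 (x) x 40 (y) x 40 mm high, same vee along local y, no stop, 0.40 kg, loose. Origin: centre of its underside. Grip it across local x.
- bar: Polished steel bar, 20 mm diameter, 180 mm long, 0.35 kg, loose; a thin dark ring near each end. Origin: its centre; local y is its axis (ends alike; it may roll). It starts level, axis 75 mm above the table, in the rack's two spring clips, 60 mm either side of its centre. Grip it in the middle, from above, across its diameter, fingers along the rack's x.
- rack: Grey bench rack left of the monitor (whose corner overhangs the way there: reach round it near the base), fixed: base 70 x 200 x 8 mm, posts 97 mm high at local y = +-60 mm, each with a C-shaped spring clip. Origin: at table height under the bar's centre; clip mouths face local -x (front). Pulled level along -x with 10 to 20 N the bar snaps out, clear after 20 mm: pull 35 mm before lifting.
- gauge: Dial gauge on a stand, 0.65 kg, loose: blue base 62 x 50 x 46 mm, 14 mm square column up to 170 mm, arm at 98 mm reaching forward (local -x) to a white dial, top 126 mm up. Origin: on the column's axis at the underside; base from local x = -15 to +47 mm. Grip the column above the arm, across local y, TCP 150 mm above the underside; carry it clear of the laser housing on the right (245 mm high).
- stylus_foot (a point): Underside of the dial gauge's stylus, a flat round foot of 12 mm diameter that points down from the dial; at local x = -55 mm, y = 0, 45 mm above the gauge's underside while free. (The top of the bar seated in the V-blocks lies 48 mm above the plate.)
- stylus (a joint): The stylus's upward travel: 0 m hanging free, 0.003 when the gauge stands on the plate with the stylus on the bar, 0.010 at its upper stop. Soft spring, below 1 N.
- odd_block: Dull grey cast V-block, about 60 x 60 x 40 mm, loose, not part of the job; leave it alone. Origin: centre of its underside.

How it is judged (in metres and radians):
On the way, in this order (a step that is already met when the one before it is completed fails the run):
1. both V-blocks stand on the plate in line along its length, stop block on the left with its stop outward, 120 mm apart (z of stop_block in the frame of plate between 0.036 and 0.044 m and z of plain_block in the frame of plate between 0.036 and 0.044 m and x of stop_block in the frame of plate between -0.056 and 0.056 m and x of plain_block in the frame of plate between -0.056 and 0.056 m and y of stop_block in the frame of plate between 0.02 and 0.1 m and y of plain_block in the frame of plate between -0.106 and -0.02 m and y of plain_block in the frame of stop_block between -0.135 and -0.105 m and x of plain_block in the frame of stop_block between -0.01 and 0.01 m and angle between the y axis of stop_block and the y axis of plate, either way round below 0.15 rad and angle between the y axis of stop_block and the y axis of plain_block, either way round below 0.1 rad and angle between each of stop_block, plain_block's own z axis and vertical below 0.05 rad), for 0.2 s.
2. the bar has come straight forward out of its clips (x of bar in the frame of rack between -0.12 and -0.02 m and y of bar in the frame of rack between -0.04 and 0.04 m and z of bar in the frame of rack between 0.055 and 0.095 m), for 0.04 s.
3. the bar lies in both vees, one end close to the brass stop (all of step 1 and x of bar in the frame of stop_block between -0.006 and 0.006 m and z of bar in the frame of stop_block between 0.034 and 0.043 m and y of bar in the frame of stop_block between -0.084 and -0.066 m and x of bar in the frame of plain_block between -0.006 and 0.006 m and z of bar in the frame of plain_block between 0.034 and 0.043 m and angle between the y axis of bar and the y axis of stop_block, either way round below 0.1 rad), for 0.2 s.
4. the dial gauge stands on the plate behind the bar with its stylus on the bar midway between the V-blocks (all of step 3 and value of joint stylus between 0.001 and 0.009 m and y of stylus_foot in the frame of stop_block between -0.075 and -0.045 m and x of stylus_foot in the frame of stop_block between -0.012 and 0.012 m and z of gauge in the frame of plate between 0.036 and 0.044 m and angle between gauge's own z axis and vertical below 0.05 rad and x of gauge in the frame of stop_block above 0.03 m), for 0.2 s.
At the end, for the whole second after the job is handed in: V-blocks flat on the plate, in line within 10 mm, 105 to 135 mm apart, brass stop at the outer left; bar seated in both vees, its end 0 to 14 mm from the stop; gauge upright on the plate behind, stylus pushed up 1 to 9 mm by the bar, within 15 mm of midway; all released and at rest (all of step 4 and linear speed of each of stop_block, plain_block, bar, gauge below 0.02 m/s); the robot touches nothing.
It fails at once if the odd V-block is shifted by more than 20 mm (distance of odd_block from where it was at the start of the episode above 0.02 m).
It fails at once if the dial gauge is tipped by more than 0.4 rad (angle between gauge's own z axis and vertical above 0.4 rad).
It fails at once if the stylus is driven to the end of its travel (value of joint stylus above 0.0095 m).
It also fails if it takes over 115 s, if anything falls off the work surface, if the arm or the gripper's body presses on something with over 40 N, if the wrist force passes 120 N, or if a joint passes its speed limit or range.

## Working session

There is one attempt and no reset: what is moved stays moved. The work goes in short steps, Python scripts to look and compute and a shell command to move; the robot and the scene stay as the last step left them, time stands still between calls to the robot, and variables do not carry over. Pictures are saved under pics/ and viewed, at most 14 in all, crops included, and the job is handed in when it is done.

```bash
ls; mkdir -p pics; python3 - <<'E'
from station import bot
import cv2
print(bot.get_state())
for n in("side","top"):
    c=bot.camera(n); cv2.imwrite(f"pics/{n}0.png",c.pop("frame")[:,:,::-1]); print(n,c)
E
```

```text
pics
shift.py
station.py
{'clock': 0.0, 'qpos': array([-1.55212077e+00,  1.59033545e-01,  1.59824664e+00, -1.29307471e-05,
        1.38617595e+00, -2.10098197e-01]), 'joint_vel': array([-1.43218276e-04,  7.87110586e-04, -9.79942359e-04, -2.03521404e-03,
        5.57728909e-06,  7.60643774e-04]), 'effort': array([ 1.19893237e-03, -3.85567045e+01, -3.22109056e+01,  7.03374739e-02,
        3.78540927e-02, -1.25753158e-04]), 'ee_pos': array([ 130.36567912, -559.4162735 ,  232.32037758]), 'orientation': array([-3.13976750e+00, -3.76213316e-04,  2.28775794e-01]), 'wrist_force': array([-0.19642205, -0.00950784,  0.41330107]), 'wrist_torque': array([0.0376951 , 0.02668348, 0.05126192]), 'gripper_force': 0.0, 'gripper_width': 91.92419217182719}
side {'vertical_fov': 51.797416291717624, 'cx': 321.3965325755719, 'cy': 241.63482918896625, 'k1': -0.13107637571649244, 'position': array([-300.08555585,  920.81537331,  537.65042765]), 'rotation': array([ 1.19983537,  0.01450204, -2.52451043])}
top {'vertical_fov': 50.88518488210505, 'cx': 323.2606749264367, 'cy': 239.87506405476253, 'k1': -0.04000117744254509, 'position': array([ 259.90297938,  -65.05132742, 1313.54034508]), 'rotation': array([ 0.12358632, -0.01171724, -1.56487849])}
```

View pics/top0.png

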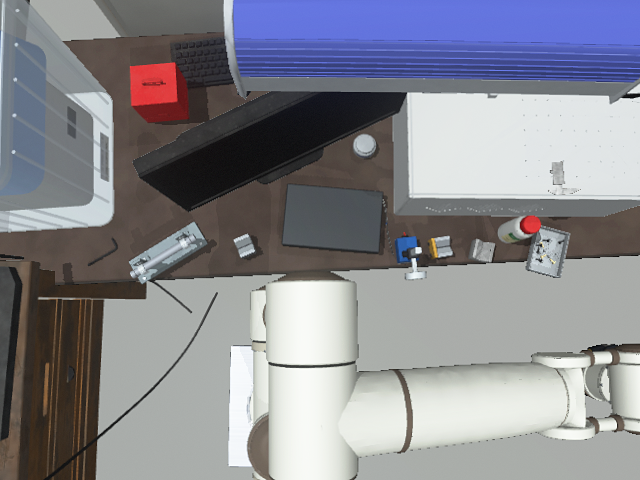

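View pics/side0.png

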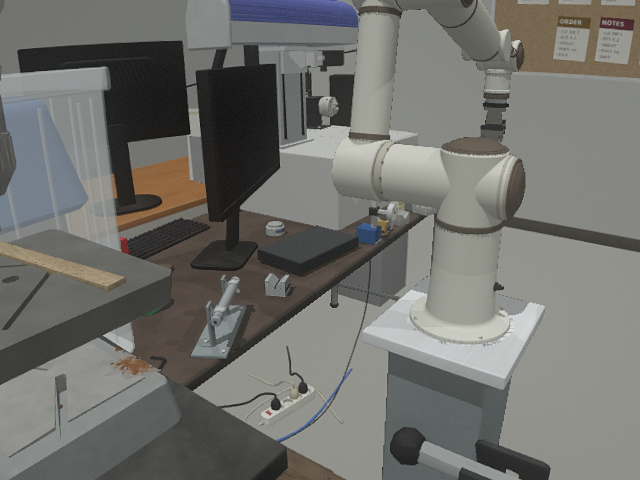

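The top view shows the plate at (333,218), plain block (245,245), rack with bar (167,252), gauge (408,250, dial at 416,272), stop block (441,247) with brass, and odd block (482,250). The side view shows the same items. I'll zoom in next.

```bash
cat > h.py <<'E'
import numpy as np, cv2
from scipy.spatial.transform import Rotation as R
from station import bot
def cal(c):
    f=240/np.tan(np.radians(c["vertical_fov"]/2))
    return np.array([[f,0,c["cx"]],[0,f,c["cy"]],[0,0,1]]),np.array([c["k1"],0,0,0,0]),np.array(c["position"]),R.from_euler("xyz",c["rotation"]).as_matrix()@np.diag([1,-1,-1])
def ray(c,uv):
    K,d,p,M=cal(c); n=cv2.undistortPoints(np.array(uv,float).reshape(-1,1,2),K,d)[:,0]
    v=np.c_[n,np.ones(len(n))]@M.T; return p,v/np.linalg.norm(v,axis=1)[:,None]
def at(c,uv,z):
    p,v=ray(c,uv); return p+v*((z-p[2])/v[:,2])[:,None]
def proj(c,X):
    K,d,p,M=cal(c); return cv2.projectPoints(np.array(X,float).reshape(-1,3),cv2.Rodrigues(M.T)[0],-M.T@p,K,d)[0][:,0]
def tri(a,ua,b,ub):
    pa,va=ray(a,ua); pb,vb=ray(b,ub); out=[]
    for x,y in zip(va,vb):
        A=np.c_[x,-y]; s=np.linalg.lstsq(A,pb-pa,rcond=None)[0]; q,r=pa+s[0]*x,pb+s[1]*y; out.append([*(q+r)/2,np.linalg.norm(q-r)])
    return np.array(out)
def crop(c,x,y,w,h,k): return cv2.resize(c["frame"][y:y+h,x:x+w,::-1],None,fx=k,fy=k,interpolation=cv2.INTER_CUBIC)
E
python3 - <<'E'
from h import *
import pickle
t=bot.camera("top"); s=bot.camera("side"); pickle.dump((t,s),open("c0.pkl","wb"))
cv2.imwrite("pics/t1.png",np.vstack([crop(t,125,215,150,75,5)[:, :750],crop(t,380,225,150,45,5)]))
cv2.imwrite("pics/s1.png",crop(s,185,200,160,120,5))
cv2.imwrite("pics/s2.png",crop(s,335,190,110,75,7))
E
```

```text
(no output)
```

View pics/t1.png

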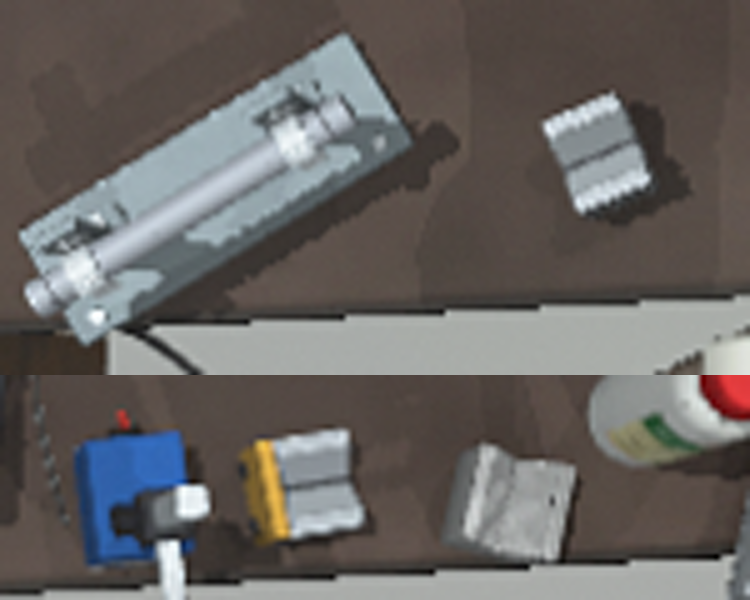

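View pics/s1.png

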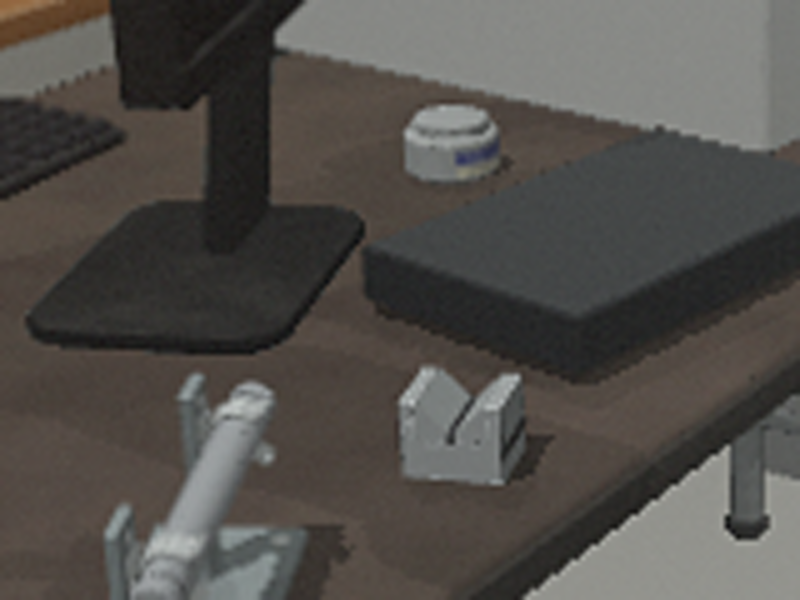

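View pics/s2.png

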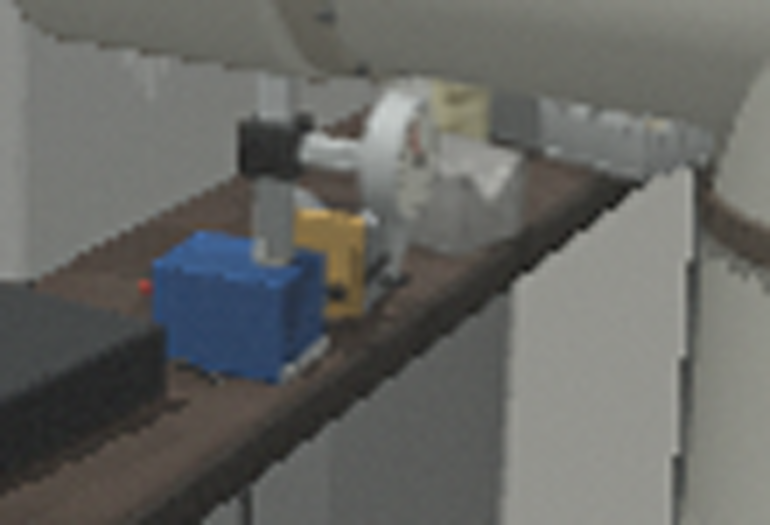

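Crops: the plain block's vee runs roughly left-right, rack yaw is about 0.54 with clip mouths facing down-right, and the stop block's brass already faces left. The gauge base is at (78–195, 432–563) in the lower crop with the dial forward. Next I'll fit poses.

```bash
cat > fit.py <<'E'
from h import *
from scipy.optimize import least_squares
def fit(c3,x0,fixz=None):
    # c3: list of (cam, local xyz, uv)
    def res(p):
        x,y,yaw=p[0],p[1],p[2]; z=p[3] if fixz is None else fixz
        M=R.from_euler("z",yaw).as_matrix()
        return np.concatenate([proj(c,M@np.array(l,float)+[x,y,z])[0]-uv for c,l,uv in c3])
    p0=np.array(list(x0)+([0] if fixz is None else []),float)
    o=least_squares(res,p0,x_scale=[10,10,.1,10][:len(p0)],loss="soft_l1"); return o.x,o.fun.reshape(-1,2)
def T1(u,v): return np.array([(u+.5)/5-.5+125,(v+.5)/5-.5+215])
def T2(u,v): return np.array([(u+.5)/5-.5+380,(v-375+.5)/5-.5+225])
def S1(u,v): return np.array([(u+.5)/5-.5+185,(v+.5)/5-.5+200])
def S2(u,v): return np.array([(u+.5)/7-.5+335,(v+.5)/7-.5+190])
E
cat > f0.py <<'E'
from fit import *
import pickle
t,s=pickle.load(open("c0.pkl","rb"))
np.set_printoptions(precision=3,suppress=True)
def show(n,L,x0):
    for fz in (None,0):
        p,r=fit(L,x0,fz); print(n,p,"rms",np.sqrt((r**2).mean()),np.abs(r).max(1) if fz is None else "")
P=[(t,(25,20,40),T1(543,125)),(t,(25,-20,40),T1(617,93)),(t,(-25,-20,40),T1(652,185)),(t,(-25,20,40),T1(582,213)),
 (s,(25,20,40),S1(402,405)),(s,(-25,20,40),S1(503,408)),(s,(-25,-20,40),S1(523,375)),(s,(25,-20,40),S1(432,368)),(s,(25,20,0),S1(403,478)),(s,(-25,20,0),S1(505,486))]
show("plain",P,(250,200,.3))
Q=[(t,(25,20,40),T2(275,440)),(t,(25,-20,40),T2(347,430)),(t,(-25,-20,40),T2(368,528)),(t,(-25,20,40),T2(288,540)),(s,(-23,28,46),S2(365,215)),(s,(-23,28,0),S2(363,318))]
show("stop",Q,(250,-300,.1))
G=[(t,(0,0,170),T2(192,503)),(t,(47,-25,46),T2(182,432)),(t,(-15,-25,46),T2(195,550)),
 (s,(47,25,46),S2(153,265)),(s,(-15,25,46),S2(275,285)),(s,(-15,-25,46),S2(325,253)),(s,(47,-25,46),S2(200,232)),(s,(47,25,0),S2(167,355)),(s,(-15,25,0),S2(275,382))]
show("gauge",G,(250,-230,.1))
K=[(t,(35,-100,8),T1(345,33)),(t,(-35,-100,8),T1(410,140)),(t,(-35,100,8),T1(83,343)),(t,(35,100,8),T1(20,235))]
p,r=fit(K,(220,380,.5),0); print("rack",p,np.abs(r).max(1))
B=[(t,(0,-90,75),T1(342,117)),(t,(0,90,75),T1(42,297)),]
p,r=fit(B,(220,380,.5),0); print("bar z75",p,np.abs(r).max(1))
O=at(t,[T2(515,510)],40); print("odd",O)
print("monitor",tri(t,[(190,210),(135,160)],s,[(205,215),(197,72)]))
cv2.imwrite("pics/plate.png",np.vstack([crop(t,270,170,130,95,6)[:, :780],]))
cv2.imwrite("pics/side_pl.png",np.vstack([crop(s,245,215,125,65,6),crop(s,185,260,125,100,6)[:200]]))
a=np.zeros((600,800,3),np.uint8); x=crop(t,275,175,120,90,5); y=crop(s,250,218,115,60,5);a[:290,:600]=x[:290]; a[:0]=0; a[300:600,:575]=y; cv2.imwrite("pics/pl.png",a)
E
python3 f0.py
```

```text
plain [403.269 121.97    0.403  -3.108] rms 0.4081308842600741 [0.326 0.095 0.319 0.466 0.576 0.58  0.684 1.039 0.524 0.355]
plain [402.26  122.755   0.396] rms 0.711530009655649 
stop [ 402.921 -386.737    0.175   -1.119] rms 0.4971028294056956 [0.864 0.327 0.153 0.707 0.611 0.798]
stop [ 402.74  -386.359    0.174] rms 0.5120694021286869 
gauge [ 380.791 -294.832    0.082   -2.622] rms 0.8514118236413786 [0.292 0.222 0.509 0.77  0.725 0.604 0.587 2.928 0.806]
gauge [ 380.15  -293.824    0.086] rms 0.929470071967688 
rack [387.296 325.383   0.574] [0.773 0.774 0.901 0.863]
bar z75 [371.071 316.012   0.544] [1.921 1.91 ]
odd [[ 390.996 -486.598   40.   ]]
monitor [[477.199 234.909 205.637  39.597]
 [489.839 236.243 508.338   0.638]]
```

```bash
python3 - <<'E'
from h import *
import pickle
t,s=pickle.load(open("c0.pkl","rb"))
a=np.zeros((600,800,3),np.uint8)
a[:340,:460]=crop(t,275,178,115,85,4); a[345:600,:500]=crop(s,248,220,125,64,4)[:255]
a[:500,505:800]=crop(s,186,270,59,100,5)
cv2.imwrite("pics/pl.png",a)
E
```

```text
(no output)
```

View pics/pl.png

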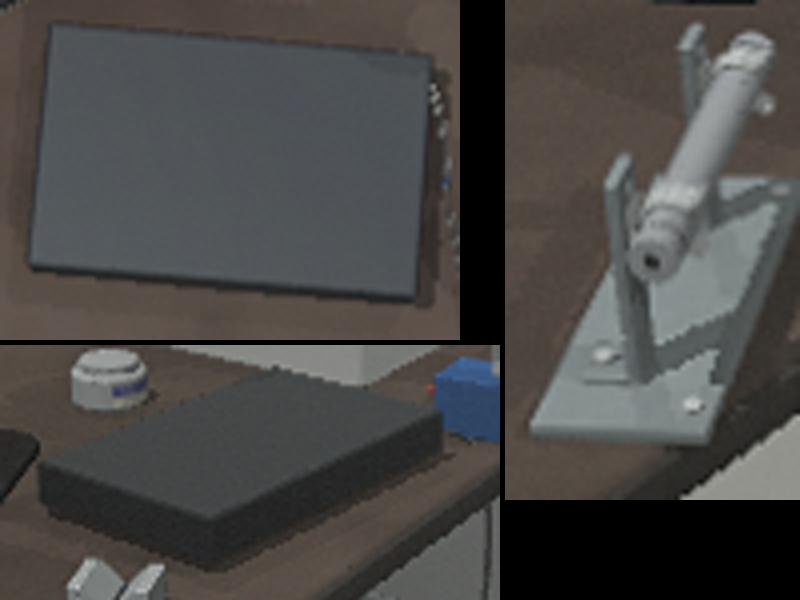

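The plate's top corners are clear in both views: in the top crop at (50,27), (430,57), (416,297), (32,265). The bar's end faces are visible in the side crop at (652,260) and (754,48).

```bash
cat >> f0.py <<'E'
print("----")
a=lambda u,v:np.array([(u+.5)/4-.5+275,(v+.5)/4-.5+178]); b=lambda u,v:np.array([(u+.5)/4-.5+248,(v-345+.5)/4-.5+220]); d=lambda u,v:np.array([(u-505+.5)/5-.5+186,(v+.5)/5-.5+270])
C=[(80,125,40),(80,-125,40),(-80,-125,40),(-80,125,40)]
L=[(t,l,a(*u)) for l,u in zip(C,[(50,27),(430,57),(416,297),(32,265)])]+[(s,l,b(*u)) for l,u in zip(C,[(40,465),(278,370),(442,415),(210,520)])]
show("plate",L,(420,0,.1))
p,r=fit(L[:4],(420,0,.1),0);print("plate top-only",p)
p,r=fit(L[4:],(420,0,.1),0);print("plate side-only",p)
B+=[(s,(0,90,75),d(652,260)),(s,(0,-90,75),d(756,47))]
show("bar",B,(370,316,.5))
print(tri(t,[T1(342,117),T1(42,297)],s,[d(756,47),d(652,260)]))
K+=[(s,(-35,100,8),d(708,437)),(s,(35,100,8),d(532,425)),(s,(35,100,0),d(532,433))]
show("rack",K,(380,320,.5))
pp,v=ray(s,[(205,215)]); print("mon bottom at y=236:",pp+v[0]*((236-pp[1])/v[0,1]))
E
python3 f0.py|sed 1,/----/d
```

```text
plate [ 476.7   -103.066   -0.078   -5.93 ] rms 0.7449743564460699 [1.132 1.117 0.724 1.273 0.762 0.677 0.715 1.237]
plate [ 475.021 -101.513   -0.077] rms 1.1525723253856668 
plate top-only [ 475.529 -102.613   -0.072]
plate side-only [469.017 -93.56   -0.084]
bar [371.761 316.955   0.557  -0.835] rms 0.9944094156285747 [1.394 1.919 0.185 0.418]
bar [371.181 317.495   0.557] rms 1.0328179138000664 
[[416.231 243.492  77.08    0.896]
 [326.653 390.263  71.297   1.477]]
rack [387.822 326.264   0.569  -2.898] rms 0.7680015613274972 [0.651 0.731 0.588 0.818 1.244 0.373 1.961]
rack [387.181 326.282   0.569] rms 0.9100841301344151 
mon bottom at y=236: [504.959 236.    205.667]
```

```bash
python3 - <<'E'
from h import *
import pickle
np.set_printoptions(precision=1,suppress=True)
t,s=pickle.load(open("c0.pkl","rb"))
print("housing top front edge z245",at(t,[(410,199),(500,199),(407,95)],245)); print("housing bottom z0",at(t,[(397,213),(600,214)],0))
print("bottle cap z150",at(t,[(530,226)],150)[0],at(t,[(502,230)],0)[0])
# tool displacement helper
E
cat > mv.py <<'E'
import sys
from h import *
# usage: mv.py x y z yaw -> remaining displacement in tool axes as it stands, and after turning
g=[float(a) for a in sys.argv[1:5]]; s=bot.get_state(); p=s["ee_pos"]; yaw=s["orientation"][2]
d=np.array(g[:3])-p; w=(g[3]-yaw+np.pi)%(2*np.pi)-np.pi
f=lambda y:(np.cos(y)*d[0]+np.sin(y)*d[1], np.sin(y)*d[0]-np.cos(y)*d[1])
print("pos",p.round(1),s["orientation"].round(3),"q",s["qpos"].round(2),"F",s["wrist_force"].round(1),"w",round(s["gripper_width"],1),"gf",round(s["gripper_force"],1))
print("now dx dy %.1f %.1f  dz %.1f turn %.3f | after turn dx dy %.1f %.1f"%(*f(yaw),-d[2],-w,*f(g[3])))
E
python3 mv.py 402.8 -386.5 140 1.745
```

```text
housing top front edge z245 [[ 483.2 -264.   245. ]
 [ 485.2 -461.   245. ]
 [ 719.4 -261.5  245. ]]
housing bottom z0 [[ 496.3 -274.4    0. ]
 [ 498.9 -824.1    0. ]]
bottle cap z150 [ 441.1 -565.6  150. ] [ 453.1 -553.9    0. ]
pos [ 130.4 -559.7  232.7] [-3.14  -0.     0.229] q [-1.55  0.16  1.6  -0.    1.39 -0.21] F [-0.6  0.5  0.5] w 91.8 gf 0.0
now dx dy 304.6 -106.9  dz 92.7 turn -1.516 | after turn dx dy 123.3 298.3
```
Housing front at x≈484–497. Gripper body ±95 along tool y: +x end at 402.8+93 = 496 → collision at z<245 with body from 97! Which body side is 189? "gripper's body (75 mm by 189 mm)" – 189 might be across y (closing) or...; open fingers 128 over backs. Perhaps 75 (wide) × 189? Possibly 189 is along z (length)! "begins 69 mm behind the grasp point" – body 75 by 189... ambiguous. Robot looks like a 2F-85-like: body diameter 75mm, length... In the side view at (495,100-140): gripper seen. Let me look at the gripper picture to determine. The side image at start crop (470..520, 60..150).

Units first: shifts go in shares of 62.5 mm. So -40 mm is -0.64, 40 mm is 0.64.

```bash
echo '[0.32, 0, -0.64, -0.18, 92, 0.64, 0, -0.64, -0.18, 92, 0.8, 0, -0.32, -0.18, 92, 0.8, 0, 0, -0.18, 92, 0.8, 0.32, 0, -0.18, 92]' | python3 shift.py 20 && echo '[0.48, 0.48, 0, -0.18, 92, 0, 0.48, 0, -0.18, 92, 0, 0.32, 0, -0.18, 92, 0, 0, 0, -0.076, 92, 0, 0, 0, 0, 92]' | python3 shift.py; python3 mv.py 370 -386.5 300 1.745; python3 - <<'E'
from h import *
a=np.zeros((600,800,3),np.uint8)
t=bot.camera("top");s=bot.camera("side")
a[:400,:800]=crop(t,380,140,200,100,4);a[400:,:]=0
b=crop(s,340,0,200,200,3)
cv2.imwrite("pics/grip.png",np.vstack([crop(t,380,150,200,150,4)])); cv2.imwrite("pics/grips.png",b)
E
```

```text
clock: 0.82
ee_pos: [310.4, -447.0, 333.6]
orientation: [3.141, 0.001, 1.134]
wrist_force: [0.7, -0.1, -0.6]
gripper_width: 91.8
gripper_force: 0.0
clock: 1.45
ee_pos: [398.5, -443.0, 332.9]
orientation: [-3.141, -0.001, 1.744]
wrist_force: [0.0, 0.4, 0.4]
gripper_width: 92.2
gripper_force: 0.0
pos [ 398.5 -443.   332.9] [-3.141e+00 -1.000e-03  1.744e+00] q [-1.04  0.17  1.39 -0.    1.58 -1.21] F [0.  0.4 0.4] w 92.2 gf 0.0
now dx dy 60.6 -18.3  dz 32.9 turn -0.001 | after turn dx dy 60.6 -18.2
```

View pics/grip.png

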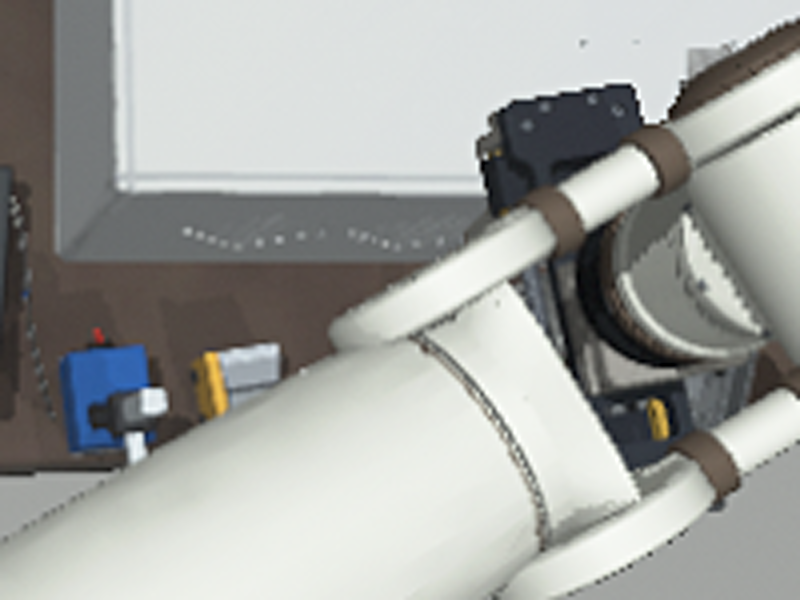

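The gripper body is long (about 189 mm) along the closing axis, and the housing's front face is near x≈485–497. Gripping the stop block across x could touch the housing, so I'll measure that edge better.

```bash
python3 - <<'E'
from h import *
s=bot.camera("side"); cv2.imwrite("pics/house.png",crop(s,270,90,200,150,4))
E
```

```text
(no output)
```

View pics/house.png

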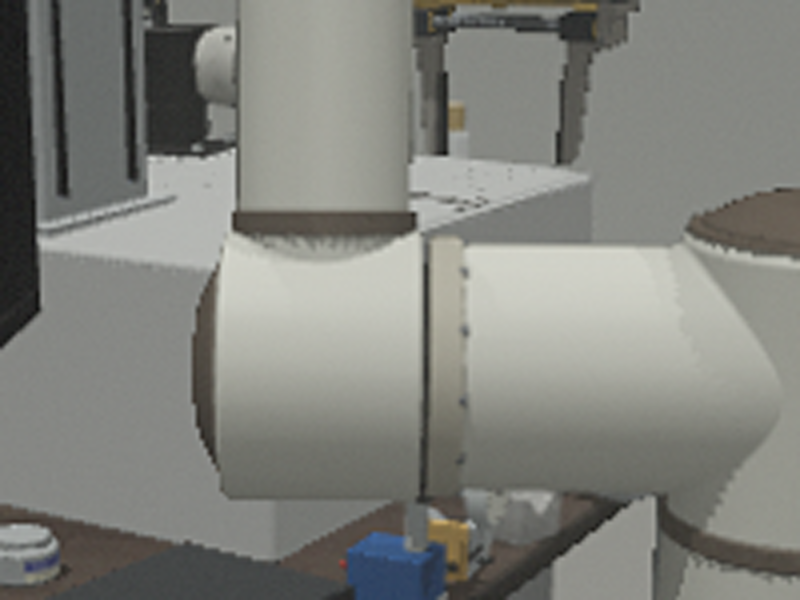

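```bash
python3 - <<'E'
from h import *
import pickle
np.set_printoptions(precision=1,suppress=True)
t,s=pickle.load(open("c0.pkl","rb"))
b=(338.7,229.2)
print(at(t,[(395,214.5)],0),at(s,[b],0),tri(t,[(395,214.5)],s,[b]))
for X in ([(484,-264,245),(497,-268,0),(490,-268,0)],): print(proj(t,X),proj(s,X))
# front top edge line from side: point near (480,200)/4 and (590,178)/4
e=[(270+470/4,90+213/4),(270+590/4,90+178/4)]
print(at(s,e,245)); print("top edge",at(t,[(408.7,197.5),(440,198),(490,198.5)],245)); print("table edge", at(t,[T for T in [(440,263.5),(390,266)]],0))
E
```

```text
[[ 492.3 -269.     0. ]] [[ 523.4 -322.2    0. ]] [[ 487.2 -265.7   24.2    1.9]]
[[410.  198.6]
 [394.6 212.7]
 [394.6 215.3]] [[338.7 158. ]
 [336.2 235.8]
 [338.  236.2]]
[[ 480.6 -556.2  245. ]
 [ 475.6 -782.8  245. ]]
top edge [[ 486.5 -261.2  245. ]
 [ 486.1 -329.4  245. ]
 [ 486.1 -439.   245. ]]
table edge [[ 363.  -385.9    0. ]
 [ 355.7 -254.3    0. ]]
```

Body at z≥97 would hit the housing (front face x≈486) if the stop block were gripped across x where it stands, since 402.8 + ~99 = 502. So I'll shift the gauge about 37 mm towards the plate first, then grip the stop block along its length (48 mm over steel and brass).

```bash
echo '[0, 0, 0, 0.18, 92, 0, 0, 0, 0.18, 92, 0, 0, 0, 0.18, 92, 0, 0, 0, 0.18, 92, 0, 0, 0, 0.18, 92]' | python3 shift.py && echo '[0, 0, 0, 0.18, 70, 0, 0, 0, 0.18, 60, 0, 0, 0, 0.18, 50, 0, 0, 0, 0.18, 50, 0, 0, 0, 0.038, 50]' | python3 shift.py; python3 mv.py 380.5 -294.3 200 0.086
python3 - <<'E'
from fit import *
t=bot.camera("top"); cv2.imwrite("pics/g2.png",crop(t,385,215,100,75,8))
E
```

```text
clock: 2.22
ee_pos: [398.0, -443.2, 333.4]
orientation: [3.142, 0.0, 0.837]
wrist_force: [-0.8, 1.0, 0.0]
gripper_width: 91.8
gripper_force: 0.0
clock: 2.85
ee_pos: [398.0, -443.2, 333.4]
orientation: [3.141, -0.0, 0.083]
wrist_force: [0.1, 0.1, -0.3]
gripper_width: 50.0
gripper_force: 0.0
pos [ 398.  -443.2  333.4] [ 3.141 -0.     0.083] q [-1.04  0.17  1.39  0.    1.58  0.45] F [ 0.1  0.1 -0.3] w 50.0 gf 0.0
now dx dy -5.1 -149.9  dz 133.4 turn -0.003 | after turn dx dy -4.7 -149.9
```

View pics/g2.png

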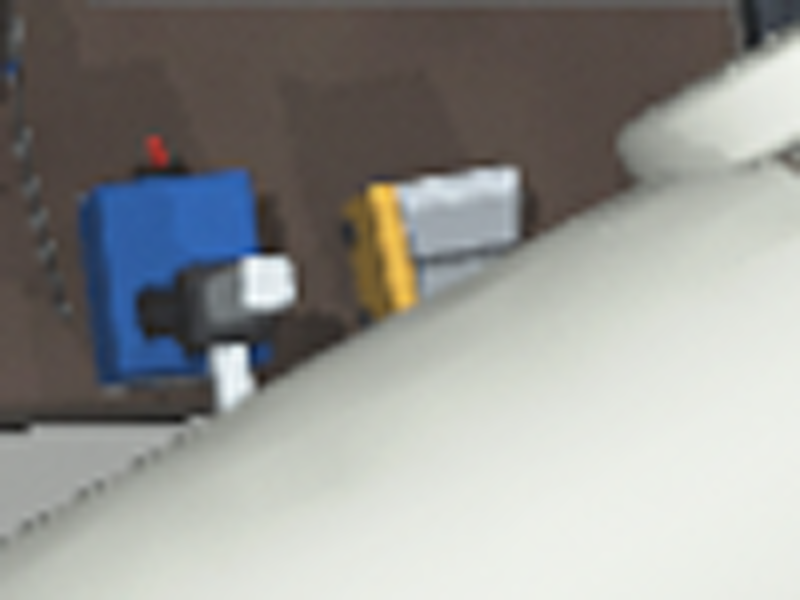

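The column top is at crop (273,282), about px (418.7,249.8).

```bash
python3 - <<'E'
from fit import *
import pickle
t,s=pickle.load(open("c0.pkl","rb"))
print(at(t,[(418.7,249.8),(418,250.2)],170))
k=lambda u,v:np.array([(u+.5)/8-.5+385,(v+.5)/8-.5+215])
print("base top corners",at(t,[k(250,170),k(100,188),k(122,380)],46))
E
echo '[-0.032, -0.8, 0.48, 0, 50, -0.032, -0.8, 0.48, 0, 50, 0, -0.8, 0.64, 0, 50, 0, 0, 0.528, 0, 50, 0, 0, 0, 0, 50]' | python3 shift.py; python3 mv.py 380.5 -294.3 150 0.086
```

```text
[[ 380.77436558 -296.04657423  170.        ]
 [ 379.84364429 -294.42167158  170.        ]]
base top corners [[ 429.60065709 -314.33473183   46.        ]
 [ 423.47301494 -266.39438215   46.        ]
 [ 362.41672595 -272.63481545   46.        ]]
clock: 3.52
ee_pos: [380.2, -293.6, 199.1]
orientation: [-3.137, 0.003, 0.087]
wrist_force: [0.3, 0.5, -0.0]
gripper_width: 49.5
gripper_force: 0.0
pos [ 380.2 -293.6  199.1] [-3.137e+00  3.000e-03  8.700e-02] q [-0.91 -0.06  1.89 -0.    1.31  0.57] F [ 0.3  0.5 -0. ] w 49.5 gf 0.0
now dx dy 0.2 0.8  dz 49.1 turn 0.001 | after turn dx dy 0.2 0.8
```

```bash
echo '[0, 0.016, 0.4, 0, 50, 0, 0, 0.384, 0, 50, 0, 0, 0, 0, 40, 0, 0, 0, 0, 26, 0, 0, 0, 0, 10]' | python3 shift.py 20; echo '[0, 0, 0, 0, 10, 0, 0, 0, 0, 10, 0, 0, 0, 0, 10]' | python3 shift.py; python3 mv.py 384 -260 165 -0.075
```

```text
clock: 4.15
ee_pos: [382.2, -297.3, 154.0]
orientation: [3.139, -0.002, 0.087]
wrist_force: [-0.3, 0.9, -0.6]
gripper_width: 21.9
gripper_force: 0.4
clock: 4.53
ee_pos: [382.0, -295.7, 153.3]
orientation: [-3.14, -0.001, 0.087]
wrist_force: [-1.2, 4.1, 6.4]
gripper_width: 14.3
gripper_force: 20.0
pos [ 382.  -295.7  153.3] [-3.14e+00 -1.00e-03  8.70e-02] q [-0.91 -0.    1.93  0.    1.21  0.57] F [-1.2  4.1  6.4] w 14.3 gf 20.0
now dx dy 5.1 -35.4  dz -11.7 turn 0.162 | after turn dx dy -0.7 -35.8
```

Units first: shifts go in shares of 62.5 mm. So -12 mm is -0.192, -10 mm is -0.16.

```bash
echo '[0, 0, -0.16, 0, 10, 0, 0, -0.128, 0, 10, 0.016, -0.192, 0, 0.06, 10, 0.032, -0.192, 0, 0.06, 10, 0.016, -0.192, 0, 0.042, 10]' | python3 shift.py 25; echo '[0, 0, 0, 0, 10, 0, 0, 0, 0, 10]' | python3 shift.py; python3 mv.py 384 -260 153 -0.075
```

```text
clock: 5.15
ee_pos: [384.4, -259.9, 170.2]
orientation: [-3.142, 0.0, -0.077]
wrist_force: [0.3, -0.1, -6.0]
gripper_width: 14.0
gripper_force: 25.0
clock: 5.4
ee_pos: [384.5, -260.7, 170.4]
orientation: [3.141, -0.0, -0.075]
wrist_force: [-0.2, -0.1, -6.6]
gripper_width: 13.7
gripper_force: 25.0
pos [ 384.5 -260.7  170.4] [ 3.141 -0.    -0.075] q [-0.86 -0.07  1.97 -0.    1.25  0.79] F [-0.2 -0.1 -6.6] w 13.7 gf 25.0
now dx dy -0.6 -0.6  dz 17.4 turn 0.000 | after turn dx dy -0.6 -0.6
```

```bash
echo '[0, 0, 0.16, 0, 10, 0, 0, 0.096, 0, 10, 0, 0, 0.016, 0, 10, 0, 0, 0, 0, 10]' | python3 shift.py; python3 mv.py 384 -260 153 -0.075
```

```text
clock: 5.9
ee_pos: [384.5, -260.2, 153.0]
orientation: [-3.141, 0.0, -0.075]
wrist_force: [-0.4, -0.1, -5.1]
gripper_width: 13.9
gripper_force: 25.0
pos [ 384.5 -260.2  153. ] [-3.141  0.    -0.075] q [-0.86 -0.05  1.98 -0.    1.21  0.79] F [-0.4 -0.1 -5.1] w 13.9 gf 25.0
now dx dy -0.5 -0.2  dz 0.0 turn -0.000 | after turn dx dy -0.5 -0.2
```

Converted, 1 mm is 0.016, 0.5 mm is 0.008.

```bash
echo '[0, 0, 0.016, 0, 10, 0, 0, 0.008, 0, 10, 0, 0, 0, 0, 60, 0, 0, 0, 0, 60, 0, 0, 0, 0, 60]' | python3 shift.py; echo '[0, 0, -0.48, 0, 60, 0, 0, -0.64, 0, 60, 0, 0.64, -0.48, -0.125, 80, 0, 0.64, 0, -0.124, 92, 0, 0.64, 0, 0, 92]' | python3 shift.py; python3 mv.py 402.1 -382.6 110 0.174
```

```text
clock: 6.52
ee_pos: [384.7, -260.4, 151.9]
orientation: [3.141, -0.0, -0.075]
wrist_force: [-0.6, 0.3, -0.4]
gripper_width: 42.0
gripper_force: 0.0
clock: 7.15
ee_pos: [390.6, -381.1, 252.4]
orientation: [3.14, -0.001, 0.174]
wrist_force: [0.1, 0.4, 0.4]
gripper_width: 88.3
gripper_force: 0.0
pos [ 390.6 -381.1  252.4] [ 3.14e+00 -1.00e-03  1.74e-01] q [-0.99  0.07  1.66  0.    1.41  0.4 ] F [0.1 0.4 0.4] w 88.3 gf 0.0
now dx dy 11.1 3.5  dz 142.4 turn 0.000 | after turn dx dy 11.1 3.5
```

Converted, 40 mm is 0.64, 30 mm is 0.48.

```bash
echo '[0.096, 0.048, 0.64, 0, 92, 0.08, 0.008, 0.64, 0, 92, 0, 0, 0.48, 0, 92, 0, 0, 0, 0, 92]' | python3 shift.py; python3 mv.py 402.1 -382.6 25 0.174
```

```text
clock: 7.65
ee_pos: [400.8, -379.3, 139.1]
orientation: [-3.136, 0.002, 0.174]
wrist_force: [0.5, -0.0, 0.1]
gripper_width: 92.0
gripper_force: 0.0
pos [ 400.8 -379.3  139.1] [-3.136e+00  2.000e-03  1.740e-01] q [-0.98  0.19  1.75 -0.    1.2   0.42] F [ 0.5 -0.   0.1] w 92.0 gf 0.0
now dx dy 0.8 3.4  dz 114.1 turn -0.000 | after turn dx dy 0.8 3.4
```

```bash
echo '[0, 0, 0, 0, 92, 0, 0, 0, 0, 92]' | python3 shift.py; python3 mv.py 402.1 -382.6 25 0.174
```

```text
clock: 7.9
ee_pos: [402.6, -382.1, 143.8]
orientation: [3.138, -0.001, 0.174]
wrist_force: [0.1, 0.7, 0.1]
gripper_width: 92.2
gripper_force: 0.0
pos [ 402.6 -382.1  143.8] [ 3.138e+00 -1.000e-03  1.740e-01] q [-0.98  0.19  1.74 -0.    1.2   0.42] F [0.1 0.7 0.1] w 92.2 gf 0.0
now dx dy -0.6 0.4  dz 118.8 turn -0.000 | after turn dx dy -0.6 0.4
```

Converted, 35 mm is 0.56, 20 mm is 0.32.

```bash
echo '[0, 0, 0.56, 0, 92, 0, 0, 0.56, 0, 92, 0, 0, 0.32, 0, 92, 0, 0, 0, 0, 92, 0, 0, 0, 0, 92]' | python3 shift.py; python3 mv.py 402.1 -382.6 25 0.174
```

```text
clock: 8.52
ee_pos: [402.7, -382.1, 53.5]
orientation: [3.139, -0.001, 0.174]
wrist_force: [0.4, -0.3, 0.6]
gripper_width: 92.1
gripper_force: 0.0
pos [ 402.7 -382.1   53.5] [ 3.139e+00 -1.000e-03  1.740e-01] q [-0.98  0.32  1.79  0.    1.03  0.42] F [ 0.4 -0.3  0.6] w 92.1 gf 0.0
now dx dy -0.7 0.4  dz 28.5 turn -0.000 | after turn dx dy -0.7 0.4
```

```bash
echo '[0, 0, 0.24, 0, 92, 0, 0, 0.208, 0, 92, 0, 0, 0, 0, 70, 0, 0, 0, 0, 55, 0, 0, 0, 0, 40]' | python3 shift.py 30;echo '[0, 0, 0, 0, 40, 0, 0, 0, 0, 40, 0, 0, 0, 0, 40]' | python3 shift.py ; python3 mv.py 402.1 -382.6 25 0.174
```

```text
clock: 9.15
ee_pos: [402.2, -381.3, 24.1]
orientation: [3.141, -0.0, 0.174]
wrist_force: [-0.1, 0.3, -0.0]
gripper_width: 63.9
gripper_force: 0.0
clock: 9.52
ee_pos: [401.9, -380.6, 24.0]
orientation: [-3.141, 0.0, 0.174]
wrist_force: [-0.5, 3.3, 4.3]
gripper_width: 47.9
gripper_force: 30.0
pos [ 401.9 -380.6   24. ] [-3.141  0.     0.174] q [-0.98  0.37  1.8   0.    0.98  0.42] F [-0.5  3.3  4.3] w 47.9 gf 30.0
now dx dy -0.2 2.0  dz -1.0 turn -0.000 | after turn dx dy -0.2 2.0
```

Converted, -50 mm is -0.8, -35 mm is -0.56.

```bash
echo '[0, 0, -0.24, 0, 40, 0, 0, -0.56, 0, 40, 0, 0, -0.8, 0, 40, 0, 0, -0.8, 0, 40, 0, 0, -0.8, 0, 40]' | python3 shift.py; echo '[0, 0, -0.16, 0, 40, 0, -0.64, 0, 0.08, 40, 0, -0.8, 0, 0.08, 40, 0, -0.8, 0, 0.089, 40, 0, -0.8, 0, 0, 40]' | python3 shift.py;echo '[0, -0.8, 0, 0, 40, 0, -0.8, 0, 0, 40, 0, -0.48, 0, 0, 40, 0, 0, 0, 0, 40, 0, 0, 0, 0, 40]' | python3 shift.py; python3 mv.py 440.4 -35.7 64 -0.075
```

```text
clock: 10.15
ee_pos: [401.5, -380.7, 225.5]
orientation: [3.141, 0.0, 0.174]
wrist_force: [0.6, -0.1, -4.5]
gripper_width: 47.9
gripper_force: 30.0
clock: 10.78
ee_pos: [392.0, -189.8, 231.2]
orientation: [-3.139, 0.003, -0.077]
wrist_force: [0.6, -0.1, -4.8]
gripper_width: 47.7
gripper_force: 30.0
clock: 11.4
ee_pos: [402.5, -62.5, 232.4]
orientation: [-3.141, 0.002, -0.075]
wrist_force: [-0.1, 0.4, -4.8]
gripper_width: 47.8
gripper_force: 30.0
pos [402.5 -62.5 232.4] [-3.141e+00  2.000e-03 -7.500e-02] q [-0.45 -0.3   2.03 -0.    1.41  1.19] F [-0.1  0.4 -4.8] w 47.8 gf 30.0
now dx dy 35.8 -29.6  dz 168.4 turn -0.000 | after turn dx dy 35.8 -29.6
```

Converted, 40 mm is 0.64, 30 mm is 0.48.

```bash
echo '[0.288, -0.24, 0.64, 0, 40, 0.288, -0.2336, 0.64, 0, 40, 0, 0, 0.64, 0, 40, 0, 0, 0.48, 0, 40, 0, 0, 0, 0, 40]' | python3 shift.py;echo '[0, 0, 0, 0, 40, 0, 0, 0, 0, 40]' | python3 shift.py; python3 mv.py 440.4 -35.7 64 -0.075
```

```text
clock: 12.02
ee_pos: [438.6, -35.6, 81.0]
orientation: [-3.14, 0.007, -0.077]
wrist_force: [-0.2, -0.3, -3.9]
gripper_width: 48.4
gripper_force: 30.0
clock: 12.28
ee_pos: [442.6, -36.4, 85.4]
orientation: [3.141, -0.003, -0.076]
wrist_force: [0.3, -0.3, -4.6]
gripper_width: 48.1
gripper_force: 30.0
pos [442.6 -36.4  85.4] [ 3.141e+00 -3.000e-03 -7.600e-02] q [-0.36 -0.01  2.09 -0.    1.06  1.29] F [ 0.3 -0.3 -4.6] w 48.1 gf 30.0
now dx dy -2.3 -0.5  dz 21.4 turn -0.001 | after turn dx dy -2.3 -0.5
```

```bash
echo '[0, 0, 0, 0, 40, 0, 0, 0.128, 0, 40, 0, 0, 0.096, 0, 40, 0, 0, 0.032, 0, 40, 0, 0, 0, 0, 40]' | python3 shift.py; python3 mv.py 440.4 -35.7 64 -0.075
```

```text
clock: 12.9
ee_pos: [441.0, -35.4, 67.4]
orientation: [-3.141, 0.001, -0.075]
wrist_force: [1.1, -0.6, -4.5]
gripper_width: 48.0
gripper_force: 30.0
pos [441.  -35.4  67.4] [-3.141e+00  1.000e-03 -7.500e-02] q [-0.35  0.02  2.1   0.    1.02  1.29] F [ 1.1 -0.6 -4.5] w 48.0 gf 30.0
now dx dy -0.6 0.3  dz 3.4 turn -0.000 | after turn dx dy -0.6 0.3
```

Converted, 1.5 mm is 0.024, 1 mm is 0.016.

```bash
echo '[0, 0, 0.024, 0, 40, 0, 0, 0.024, 0, 40, 0, 0, 0.016, 0, 40, 0, 0, 0, 0, 40]' | python3 shift.py; python3 mv.py 440.4 -35.7 64 -0.075
```

```text
clock: 13.4
ee_pos: [441.3, -35.6, 64.0]
orientation: [3.142, -0.0, -0.075]
wrist_force: [-1.1, 0.6, -0.7]
gripper_width: 48.2
gripper_force: 30.0
pos [441.3 -35.6  64. ] [ 3.142 -0.    -0.075] q [-0.35  0.03  2.1  -0.    1.01  1.29] F [-1.1  0.6 -0.7] w 48.2 gf 30.0
now dx dy -0.9 0.2  dz 0.0 turn -0.000 | after turn dx dy -0.9 0.2
```

```bash
echo '[0, 0, 0, 0, 70, 0, 0, 0, 0, 75, 0, 0, -0.32, 0, 75, 0, 0, -0.64, 0, 80, 0, 0, -0.64, 0, 92]' | python3 shift.py; echo '[0, 0, -0.64, -0.15, 92, 0, 0, 0, -0.18, 92, 0, 0, 0, -0.18, 92, 0, 0, 0, -0.18, 92, 0, 0, 0, -0.18, 92]' | python3 shift.py;echo '[0, 0, 0, -0.18, 92, 0, 0, 0, -0.18, 92, 0, 0, 0, -0.18, 92, 0, 0, 0, -0.18, 92, 0, 0, 0, -0.18, 92]' | python3 shift.py; echo '[0, 0, 0, -0.18, 92, 0, 0, 0, -0.1, 92, 0, 0, 0, 0, 92, 0, 0, 0, 0, 92]' | python3 shift.py; python3 mv.py 402.7 122.4 110 1.97
python3 - <<'E'
from h import *
import pickle
t,s=bot.camera("top"),bot.camera("side"); pickle.dump((t,s),open("c1.pkl","wb"))
a=np.zeros((600,800,3),np.uint8)
a[:340,:460]=crop(t,275,178,115,85,4); a[:340,480:800]=crop(t,385,180,80,85,4); a[345:,:600]=crop(s,248,215,150,64,4)[:255]
cv2.imwrite("pics/p1.png",a)
E
```

```text
clock: 14.02
ee_pos: [441.3, -35.6, 165.0]
orientation: [3.141, -0.0, -0.075]
wrist_force: [0.3, 0.1, -0.2]
gripper_width: 87.7
gripper_force: 0.0
clock: 14.65
ee_pos: [441.5, -35.6, 204.1]
orientation: [3.141, -0.0, 0.801]
wrist_force: [0.6, -0.5, -0.3]
gripper_width: 91.9
gripper_force: 0.0
clock: 15.28
ee_pos: [441.5, -35.6, 204.1]
orientation: [3.141, 0.0, 1.701]
wrist_force: [0.1, 0.7, -1.2]
gripper_width: 92.0
gripper_force: 0.0
clock: 15.78
ee_pos: [441.4, -35.6, 203.9]
orientation: [3.141, 0.0, 1.973]
wrist_force: [-0.4, -1.2, 0.6]
gripper_width: 92.0
gripper_force: 0.0
pos [441.4 -35.6 203.9] [3.141 0.    1.973] q [-0.35 -0.17  1.99  0.    1.33 -0.76] F [-0.4 -1.2  0.6] w 92.0 gf 0.0
now dx dy 160.5 26.2  dz 93.9 turn 0.003 | after turn dx dy 160.6 25.7
```

View pics/p1.png

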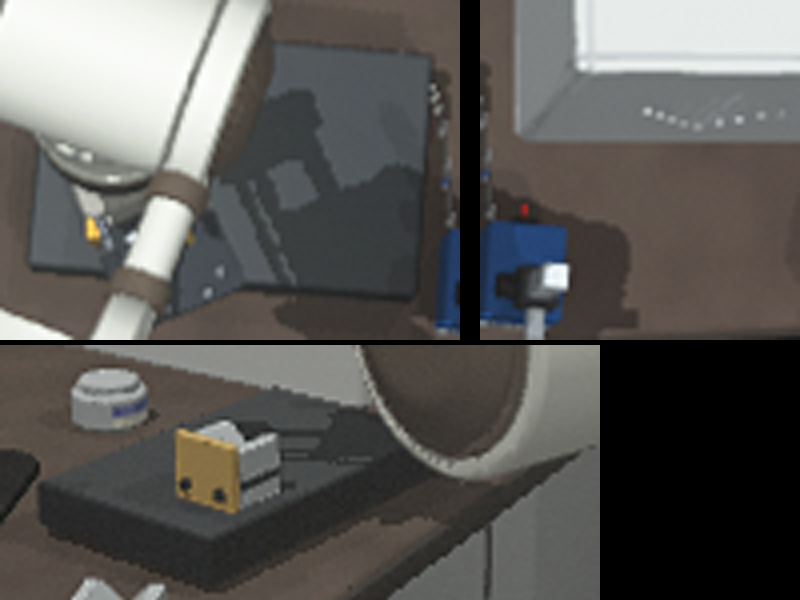

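The stop block stands on the plate with its brass end facing left and outward, and the gauge stands upright at its new spot. Now the plain block.

Converted, 50 mm is 0.8, 40 mm is 0.64.

```bash
echo '[0.8, 0.128, 0, 0, 92, 0.8, 0.128, 0, 0, 92, 0.64, 0.128, 0.32, 0, 92, 0.3296, 0.0272, 0.48, 0.003, 92, 0, 0, 0.32, 0, 92]' | python3 shift.py; echo '[0, 0, 0, 0, 92, 0, 0, 0, 0, 92, 0, 0, 0, 0, 92]' | python3 shift.py;  python3 mv.py 402.7 122.4 28 1.97
```

```text
clock: 16.5
ee_pos: [400.7, 123.6, 132.5]
orientation: [-3.141, -0.001, 1.974]
wrist_force: [0.3, -0.9, 0.7]
gripper_width: 91.9
gripper_force: 0.0
clock: 16.88
ee_pos: [402.7, 122.0, 134.9]
orientation: [3.14, 0.001, 1.971]
wrist_force: [0.5, -0.1, 0.0]
gripper_width: 91.9
gripper_force: 0.0
pos [402.7 122.  134.9] [3.140e+00 1.000e-03 1.971e+00] q [ 0.01 -0.16  2.11  0.    1.18 -0.4 ] F [ 0.5 -0.1  0. ] w 91.9 gf 0.0
now dx dy 0.4 0.1  dz 106.9 turn 0.001 | after turn dx dy 0.4 0.1
```

Converted, 35 mm is 0.56, 20 mm is 0.32.

```bash
echo '[0.0048, 0, 0.56, 0, 92, 0, 0, 0.56, 0, 92, 0, 0, 0.32, 0, 92, 0, 0, 0.16, 0, 92, 0, 0, 0.112, 0, 92]' | python3 shift.py; echo '[0, 0, 0, 0, 70, 0, 0, 0, 0, 55, 0, 0, 0, 0, 40, 0, 0, 0, 0, 40, 0, 0, 0, 0, 40]' | python3 shift.py 30;  python3 mv.py 402.7 122.4 28 1.97
```

```text
clock: 17.5
ee_pos: [402.4, 122.4, 27.1]
orientation: [3.14, 0.0, 1.971]
wrist_force: [0.1, 0.2, 0.2]
gripper_width: 91.8
gripper_force: 0.0
clock: 18.12
ee_pos: [402.6, 122.6, 27.3]
orientation: [3.14, 0.001, 1.972]
wrist_force: [1.4, 1.4, 0.9]
gripper_width: 50.0
gripper_force: 30.0
pos [402.6 122.6  27.3] [3.140e+00 1.000e-03 1.972e+00] q [ 0.01  0.05  2.17  0.    0.92 -0.39] F [1.4 1.4 0.9] w 50.0 gf 30.0
now dx dy -0.3 0.0  dz -0.7 turn 0.002 | after turn dx dy -0.3 0.0
```

```bash
python3 - <<'E'
from fit import *
import pickle
np.set_printoptions(precision=2,suppress=True)
t,s=pickle.load(open("c1.pkl","rb"))
b=lambda u,v:np.array([(u+.5)/4-.5+248,(v-345+.5)/4-.5+215])
L=[(s,l,b(*u)) for l,u in zip([(23,28,46),(-23,28,46),(-23,28,0),(23,28,0)],[(176,430),(240,442),(240,513),(177,496)])]
p,r=fit(L,(440,-40,0),40);print(p,r)
p,r=fit(L,(440,-40,0));print(p,r)
E
echo '[0, 0, -0.24, 0, 40, 0, 0, -0.56, 0, 40, 0, 0, -0.64, 0, 40, 0, 0, -0.64, 0, 40, 0, 0, -0.64, 0, 40]' | python3 shift.py;echo '[0, 0, 0, 0.15, 40, -0.48, 0, 0, 0.16, 40, -0.8, 0, 0, 0.166, 40, -0.8, 0, 0, 0, 40, -0.8, 0, 0, 0, 40]' | python3 shift.py;echo '[-0.8, 0, 0, 0, 40, -0.64, 0, 0, 0, 40, 0, 0, 0, 0, 40, 0, 0, 0, 0, 40]' | python3 shift.py; python3 mv.py 431.1 -159.3 67.3 1.496
```

```text
[445.15 -42.15   0.14] [[ 0.05  0.44]
 [-0.46  0.13]
 [-0.02 -1.05]
 [ 0.43  0.29]]
[404.84   6.56   0.08  64.63] [[-0.11 -0.19]
 [-0.33 -0.02]
 [ 0.14 -0.27]
 [ 0.31  0.53]]
clock: 18.75
ee_pos: [400.5, 122.5, 198.0]
orientation: [-3.14, -0.0, 1.972]
wrist_force: [-0.1, -0.9, -4.0]
gripper_width: 50.1
gripper_force: 30.0
clock: 19.38
ee_pos: [405.0, -57.1, 196.8]
orientation: [-3.14, -0.0, 1.496]
wrist_force: [0.8, -0.4, -4.8]
gripper_width: 50.1
gripper_force: 30.0
clock: 19.88
ee_pos: [398.8, -144.9, 196.5]
orientation: [-3.14, -0.001, 1.496]
wrist_force: [0.1, -0.3, -4.0]
gripper_width: 49.9
gripper_force: 30.0
pos [ 398.8 -144.9  196.5] [-3.140e+00 -1.000e-03  1.496e+00] q [-0.64 -0.22  2.04  0.    1.32 -0.56] F [ 0.1 -0.3 -4. ] w 49.9 gf 30.0
now dx dy -11.9 33.3  dz 129.2 turn -0.000 | after turn dx dy -11.9 33.2
```

```bash
cat > brass.py <<'E'
from fit import *
import pickle
np.set_printoptions(precision=2,suppress=True)
t,s=bot.camera("top"),bot.camera("side"); pickle.dump((t,s),open("c2.pkl","wb"))
for n,c in(("top",t),("side",s)):
    h=cv2.cvtColor(c["frame"],cv2.COLOR_RGB2HSV); m=((h[...,0]>12)&(h[...,0]<28)&(h[...,1]>110)&(h[...,2]>80)).astype(np.uint8)
    x0,y0,x1,y1=(275,170,400,270) if n=="top" else (250,215,400,290)
    k=np.zeros_like(m);k[y0:y1,x0:x1]=m[y0:y1,x0:x1]
    P=np.argwhere(k)[:,::-1]; print(n,len(P),P.min(0),P.max(0),P.mean(0),cv2.minAreaRect(P.astype(np.float32)))
    if n=="top": print(at(c,[P.mean(0)],86),at(c,[P.mean(0)],80))
E
python3 brass.py; python3 - <<'E'
from fit import *
t=proj  # predicted
import pickle
t,s=pickle.load(open("c2.pkl","rb"))
M=R.from_euler("z",-.075).as_matrix()
f=lambda l:M@np.array(l,float)+[440.9,-39.6,40]
print("pred top",proj(t,[f((23,24,46)),f((-23,24,46)),f((0,24,46))]),"pred side",proj(s,[f((x,28,z)) for x in(23,-23) for z in (0,46)]))
E
```

```text
top 80 [296 217] [363 261] [300.74 228.74] ((326.1153564453125, 245.576904296875), (78.4900894165039, 18.582454681396484), 33.6900634765625)
[[439.66 -23.01  86.  ]] [[440.54 -22.8   80.  ]]
side 237 [292 236] [307 256] [299.4  245.92] ((299.5, 246.0), (20.0, 15.0), 90.0)
pred top [[298.57926099 218.28907232]
 [296.94844688 236.73601339]
 [297.76540647 227.49092587]] pred side [[292.25369528 252.24118659]
 [291.61956497 235.92807784]
 [305.32621281 256.40711957]
 [304.85009168 239.78803538]]
```

```bash
python3 - <<'E'
from fit import *
import pickle
t,s=pickle.load(open("c2.pkl","rb"))
h=cv2.cvtColor(t["frame"],cv2.COLOR_RGB2HSV)[205:250,285:315]
m=((h[...,0]>12)&(h[...,0]<28)&(h[...,1]>110)&(h[...,2]>80)).astype(np.uint8)
for i,r in enumerate(m): print(205+i,"".join("#" if a else "." for a in r)) if r.any() else 0
E
```

```text
217 .............###..............
218 .............###..............
219 .............###..............
220 .............###..............
221 .............###..............
222 ............####..............
223 ............####..............
224 ............####..............
225 ............####..............
226 ............####..............
227 ............####..............
228 ............####..............
229 ............####..............
230 ............###...............
231 ............###...............
232 ............###...............
233 ...........####...............
234 ...........####...............
235 ...........####...............
236 ...........####...............
237 ............###...............
238 .............##...............
```

Converted, 30 mm is 0.48, 35 mm is 0.56.

```bash
echo '[-0.096, 0.272, 0.56, 0, 40, -0.096, 0.2784, 0.56, 0, 40, 0, 0, 0.48, 0, 40, 0, 0, 0.16, 0, 40, 0, 0, 0, 0, 40]' | python3 shift.py; echo '[0, 0, 0, 0, 40, 0, 0, 0, 0, 40, 0, 0, 0, 0, 40]' | python3 shift.py; python3 mv.py 432.2 -159.3 67.3 1.496
```

```text
clock: 20.6
ee_pos: [432.7, -159.6, 86.8]
orientation: [-3.141, -0.001, 1.497]
wrist_force: [1.1, 0.1, -3.8]
gripper_width: 50.0
gripper_force: 30.0
clock: 20.98
ee_pos: [433.2, -160.7, 87.5]
orientation: [3.14, 0.001, 1.496]
wrist_force: [-0.3, 0.4, -4.4]
gripper_width: 50.0
gripper_force: 30.0
pos [ 433.2 -160.7   87.5] [3.140e+00 1.000e-03 1.496e+00] q [-0.62  0.04  2.04  0.    1.07 -0.54] F [-0.3  0.4 -4.4] w 50.0 gf 30.0
now dx dy 1.3 -1.1  dz 20.2 turn -0.000 | after turn dx dy 1.3 -1.1
```

Converted, 8 mm is 0.128, 6 mm is 0.096.

```bash
echo '[0.016, -0.016, 0.128, 0, 40, 0, 0, 0.096, 0, 40, 0, 0, 0.048, 0, 40, 0, 0, 0.024, 0, 40, 0, 0, 0, 0, 40]' | python3 shift.py; echo '[0, 0, 0.016, 0, 40, 0, 0, 0, 0, 40]' | python3 shift.py; python3 mv.py 432.2 -159.3 67.3 1.496
```

```text
clock: 21.6
ee_pos: [431.9, -159.3, 68.2]
orientation: [-3.141, -0.0, 1.496]
wrist_force: [-0.2, -0.9, -3.1]
gripper_width: 50.0
gripper_force: 30.0
clock: 21.85
ee_pos: [431.9, -159.3, 67.3]
orientation: [3.141, 0.0, 1.496]
wrist_force: [0.9, 0.0, -3.9]
gripper_width: 49.8
gripper_force: 30.0
pos [ 431.9 -159.3   67.3] [3.141 0.    1.496] q [-0.62  0.07  2.05 -0.    1.02 -0.54] F [ 0.9  0.  -3.9] w 49.8 gf 30.0
now dx dy 0.0 0.3  dz 0.0 turn -0.000 | after turn dx dy 0.0 0.3
```

```bash
echo '[0, 0, 0.0096, 0, 40, 0, 0, 0.0096, 0, 40, 0, 0, 0, 0, 40]' | python3 shift.py; python3 mv.py 432.2 -159.3 67.3 1.496
```

```text
clock: 22.22
ee_pos: [432.0, -159.3, 67.2]
orientation: [-3.141, -0.0, 1.496]
wrist_force: [-3.8, 2.5, 8.2]
gripper_width: 49.9
gripper_force: 30.0
pos [ 432.  -159.3   67.2] [-3.141 -0.     1.496] q [-0.62  0.07  2.05 -0.    1.02 -0.54] F [-3.8  2.5  8.2] w 49.9 gf 30.0
now dx dy 0.0 0.2  dz -0.1 turn 0.000 | after turn dx dy 0.0 0.2
```

```bash
echo '[0, 0, 0, 0, 70, 0, 0, 0, 0, 80, 0, 0, -0.32, 0, 80, 0, 0, -0.64, 0, 80, 0, 0, -0.64, 0, 80]' | python3 shift.py; python3 - <<'E'
from h import *
import pickle
np.set_printoptions(precision=1,suppress=True)
t,s=pickle.load(open("c0.pkl","rb"))
for z in (150,205,300,400,508): print(z,at(t,[(190,210),(135,160)],z),at(s,[(205,215),(197,72),(278,65),(278,180)],z))
E
python3 mv.py 371.5 317 75 2.128
```

```text
clock: 22.85
ee_pos: [431.8, -159.2, 167.1]
orientation: [-3.142, -0.0, 1.496]
wrist_force: [-0.1, -0.0, -0.1]
gripper_width: 80.2
gripper_force: 0.0
150 [[472.7 234.6 150. ]
 [592.5 370.7 150. ]] [[   640.     121.2    150. ]
 [ 10095.7  -8093.5    150. ]
 [ 11884.1 -13507.9    150. ]
 [   714.5   -258.2    150. ]]
205 [[462.6 220.4 205. ]
 [576.8 350.1 205. ]] [[   506.6    234.6    205. ]
 [  8620.8  -6814.6    205. ]
 [ 10155.4 -11460.8    205. ]
 [   570.5    -90.9    205. ]]
300 [[445.3 196.  300. ]
 [549.6 314.5 300. ]] [[  276.2   430.6   300. ]
 [ 6073.1 -4605.5   300. ]
 [ 7169.5 -7924.8   300. ]
 [  321.9   198.    300. ]]
400 [[427.  170.2 400. ]
 [521.  277.1 400. ]] [[   33.7   636.9   400. ]
 [ 3391.4 -2280.1   400. ]
 [ 4026.4 -4202.7   400. ]
 [   60.2   502.2   400. ]]
508 [[407.2 142.4 508. ]
 [490.2 236.6 508. ]] [[-228.2  859.7  508. ]
 [ 495.1  231.3  508. ]
 [ 631.9 -182.8  508. ]
 [-222.5  830.6  508. ]]
pos [ 431.8 -159.2  167.1] [-3.142 -0.     1.496] q [-0.62 -0.08  1.98  0.    1.24 -0.54] F [-0.1 -0.  -0.1] w 80.2 gf 0.0
now dx dy 470.3 -95.9  dz 92.1 turn -0.632 | after turn dx dy 436.1 200.6
```

```bash
echo '[0, -0.8, -0.16, 0, 80, 0, -0.8, -0.16, 0, 80, 0.8, -0.32, -0.16, 0, 80, 0.8, -0.16, 0, 0, 80, 0.8, -0.16, 0, 0, 80]' | python3 shift.py && echo '[0.8, -0.08, 0, 0, 80, 0.8, -0.08, 0, 0, 80, 0.8, 0, 0, 0, 80, 0.64, 0, 0, 0, 80, 0, 0, 0, 0, 80]' | python3 shift.py && echo '[0, 0, 0, -0.18, 80, 0, 0, 0, -0.18, 80, 0, 0, 0, -0.18, 80, 0, 0, 0, -0.092, 80, 0, 0, 0, 0, 80]' | python3 shift.py; python3 mv.py 371.5 317 75 2.128
python3 - <<'E'
from h import *
import pickle
t,s=bot.camera("top"),bot.camera("side"); pickle.dump((t,s),open("c3.pkl","wb"))
a=np.zeros((600,800,3),np.uint8)
a[:600,:480]=crop(t,120,60,160,200,3); a[:,480:]=crop(s,170,20,160,300,2)
cv2.imwrite("pics/p3.png",a)
E
```

```text
clock: 23.48
ee_pos: [303.4, 1.7, 196.4]
orientation: [3.139, 0.0, 1.494]
wrist_force: [-0.0, 0.0, -0.6]
gripper_width: 80.1
gripper_force: 0.0
clock: 24.1
ee_pos: [307.4, 192.9, 196.0]
orientation: [-3.141, -0.0, 1.501]
wrist_force: [0.4, -0.4, 0.7]
gripper_width: 80.4
gripper_force: 0.0
clock: 24.72
ee_pos: [308.0, 190.1, 196.1]
orientation: [3.141, 0.0, 2.125]
wrist_force: [-0.3, 0.6, -0.0]
gripper_width: 80.4
gripper_force: 0.0
pos [308.  190.1 196.1] [3.141 0.    2.125] q [ 0.22 -0.42  2.19 -0.    1.37 -0.34] F [-0.3  0.6 -0. ] w 80.4 gf 0.0
now dx dy 74.4 120.7  dz 121.1 turn -0.003 | after turn dx dy 74.1 120.9
```

View pics/p3.png

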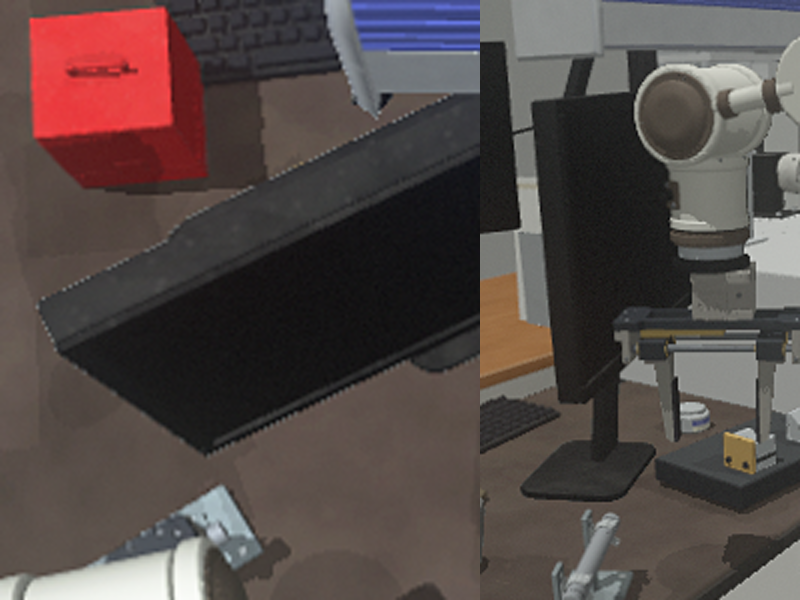

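```bash
python3 - <<'E'
from h import *
import pickle
np.set_printoptions(precision=1,suppress=True)
t,s=pickle.load(open("c3.pkl","rb"))
print(tri(t,[(188.5,210.3),(140,177),(133,161.5)],s,[(221,221),(205,69.5),(197.5,70.5)]))
E
```

```text
[[464.2 226.6 196.3   1.7]
 [464.7 230.2 510.6  10.6]
 [486.2 238.  511.4   1.1]]
```

```bash
python3 - <<'E'
from h import *
import pickle
np.set_printoptions(precision=0,suppress=True)
t,s=pickle.load(open("c3.pkl","rb"))
X=[(308,190,z) for z in (196,300,400,450,500,550)]
a=proj(t,X); b=proj(s,X)
print("top crop",(a-[120,60])*3,"side crop",(b-[170,20])*2+[480,0])
for p in ([(398.5,-443,z) for z in (333,450,550,650)],): print("grip crop",(proj(t,p)-[380,150])*4)
# full picture downsized for arm shape
cv2.imwrite("pics/full3.png",np.vstack([crop(t,130,90,400,150,2),crop(s,230,0,400,150,2)]))
E
```

```text
top crop [[246. 659.]
 [211. 652.]
 [170. 644.]
 [146. 639.]
 [118. 634.]
 [ 88. 628.]] side crop [[716. 419.]
 [712. 320.]
 [708. 218.]
 [706. 165.]
 [704. 110.]
 [702.  54.]]
grip crop [[514. 331.]
 [614. 295.]
 [722. 255.]
 [861. 204.]]
```

View pics/full3.png

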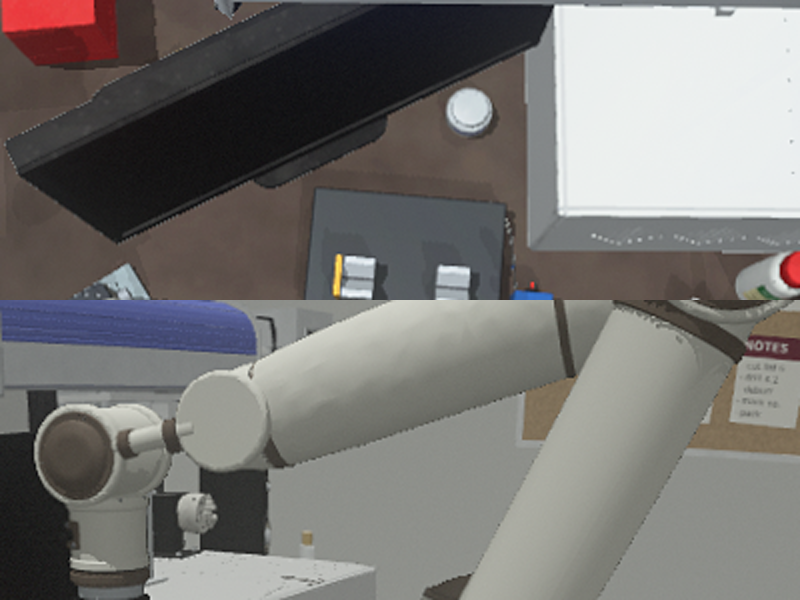

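The monitor's front-left edge is at about (464,228), z 196–510. The wrist sits on the tool axis and the forearm trails toward the base, so the way to the bar is clear. Both blocks stand in line on the plate (crop 355,275 and 453,280).

Converted, 40 mm is 0.64, 37 mm is 0.592.

```bash
echo '[0.592, 0, 0, 0, 70, 0.592, 0.16, 0, 0, 70, 0, 0.64, 0, 0, 70, 0, 0.64, 0.32, 0, 70, 0, 0.4912, 0.32, 0, 70]' | python3 shift.py && echo '[0, 0, 0.16, 0, 70, 0, 0, 0, 0, 70, 0, 0, 0, 0, 70, 0, 0, 0, 0, 70]' | python3 shift.py; python3 mv.py 371.5 317 75 2.128
```

```text
clock: 25.45
ee_pos: [372.7, 318.3, 155.7]
orientation: [3.141, 0.0, 2.127]
wrist_force: [-0.4, 0.3, 1.4]
gripper_width: 70.0
gripper_force: 0.0
clock: 25.95
ee_pos: [371.2, 317.6, 147.1]
orientation: [3.14, 0.0, 2.128]
wrist_force: [-0.2, -0.0, 0.5]
gripper_width: 69.8
gripper_force: 0.0
pos [371.2 317.6 147.1] [3.14  0.    2.128] q [ 0.46  0.02  1.93 -0.    1.2  -0.1 ] F [-0.2 -0.   0.5] w 69.8 gf 0.0
now dx dy -0.7 -0.1  dz 72.1 turn -0.000 | after turn dx dy -0.7 -0.1
```

```bash
echo '[-0.0112, 0, 0.48, 0, 70, 0, 0, 0.432, 0, 70, 0, 0, 0.16, 0, 70, 0, 0, 0.08, 0, 70, 0, 0, 0, 0, 70]' | python3 shift.py; python3 mv.py 371.5 317 75 2.128; echo '[0, 0, 0, 0, 45, 0, 0, 0, 0, 30, 0, 0, 0, 0, 15, 0, 0, 0, 0, 15, 0, 0, 0, 0, 15]' | python3 shift.py 10; python3 mv.py 371.5 317 75 2.128
```

```text
clock: 26.58
ee_pos: [371.9, 317.3, 74.8]
orientation: [3.141, 0.0, 2.128]
wrist_force: [-0.7, 0.3, 0.4]
gripper_width: 70.2
gripper_force: 0.0
pos [371.9 317.3  74.8] [3.141 0.    2.128] q [ 0.46  0.13  1.97 -0.    1.04 -0.1 ] F [-0.7  0.3  0.4] w 70.2 gf 0.0
now dx dy -0.0 -0.5  dz -0.2 turn -0.000 | after turn dx dy -0.0 -0.5
clock: 27.2
ee_pos: [371.9, 317.3, 74.3]
orientation: [3.14, 0.0, 2.128]
wrist_force: [6.3, 4.2, 2.0]
gripper_width: 22.1
gripper_force: 3.5
pos [371.9 317.3  74.3] [3.14  0.    2.128] q [ 0.46  0.13  1.97  0.    1.04 -0.1 ] F [6.3 4.2 2. ] w 22.1 gf 3.5
now dx dy -0.0 -0.5  dz -0.7 turn -0.000 | after turn dx dy -0.0 -0.5
```

Converted, 1 mm is 0.016.

```bash
echo '[0, 0.016, 0, 0, 15, 0, 0, 0, 0, 15, 0, 0, 0, 0, 15, 0, 0, 0, 0, 15]' | python3 shift.py 40; python3 mv.py 371.5 317 75 2.128
```

```text
clock: 27.7
ee_pos: [373.0, 317.9, 74.5]
orientation: [3.14, 0.0, 2.128]
wrist_force: [3.0, 2.6, 2.7]
gripper_width: 18.5
gripper_force: 40.0
pos [373.  317.9  74.5] [3.14  0.    2.128] q [ 0.46  0.13  1.97  0.    1.04 -0.1 ] F [3.  2.6 2.7] w 18.5 gf 40.0
now dx dy 0.0 -1.7  dz -0.5 turn -0.000 | after turn dx dy 0.0 -1.7
```

Converted, -8 mm is -0.128, -10 mm is -0.16.

```bash
echo '[0, -0.096, 0, 0, 15, 0, -0.128, 0, 0, 15, 0, -0.128, 0, 0, 15, 0, -0.16, 0, 0, 15, 0, -0.16, 0, 0, 15]' | python3 shift.py; python3 mv.py 371.5 317 75 2.128;echo '[0, 0, 0, 0, 15, 0, 0, 0, 0, 15, 0, 0, 0, 0, 15]' | python3 shift.py; python3 mv.py 371.5 317 75 2.128
```

```text
clock: 28.32
ee_pos: [334.9, 294.5, 73.2]
orientation: [-3.139, -0.0, 2.128]
wrist_force: [0.4, -0.1, -2.1]
gripper_width: 19.0
gripper_force: 40.0
pos [334.9 294.5  73.2] [-3.139 -0.     2.128] q [ 0.45  0.02  2.09 -0.    1.04 -0.11] F [ 0.4 -0.1 -2.1] w 19.0 gf 40.0
now dx dy -0.2 43.0  dz -1.8 turn -0.000 | after turn dx dy -0.2 43.0
clock: 28.7
ee_pos: [337.0, 295.5, 74.2]
orientation: [3.141, 0.0, 2.128]
wrist_force: [-0.4, -0.0, -3.0]
gripper_width: 18.7
gripper_force: 40.0
pos [337.  295.5  74.2] [3.141 0.    2.128] q [ 0.45  0.03  2.08 -0.    1.03 -0.11] F [-0.4 -0.  -3. ] w 18.7 gf 40.0
now dx dy 0.0 40.6  dz -0.8 turn -0.000 | after turn dx dy 0.0 40.6
```

Converted, -30 mm is -0.48, -40 mm is -0.64.

```bash
echo '[0, 0, -0.48, 0, 15, 0, 0, -0.64, 0, 15, 0, 0, -0.64, 0, 15, 0, 0, 0, 0, 15, 0, 0, 0, 0, 15]' | python3 shift.py; python3 - <<'E'
from h import *
import pickle
t,s=bot.camera("top"),bot.camera("side"); pickle.dump((t,s),open("c4.pkl","wb"))
a=np.zeros((600,800,3),np.uint8)
a[:300,:800]=crop(t,288,210,100,38,8)[:300]; a[304:600,:400]=crop(s,285,222,50,37,8); a[304:600,402:800]=crop(t,396,238,50,37,8)[:,:398]
cv2.imwrite("pics/p4.png",a)
E
```

```text
clock: 29.32
ee_pos: [336.1, 295.0, 182.7]
orientation: [-3.14, -0.0, 2.128]
wrist_force: [-0.0, -1.0, -4.1]
gripper_width: 18.9
gripper_force: 40.0
```

View pics/p4.png

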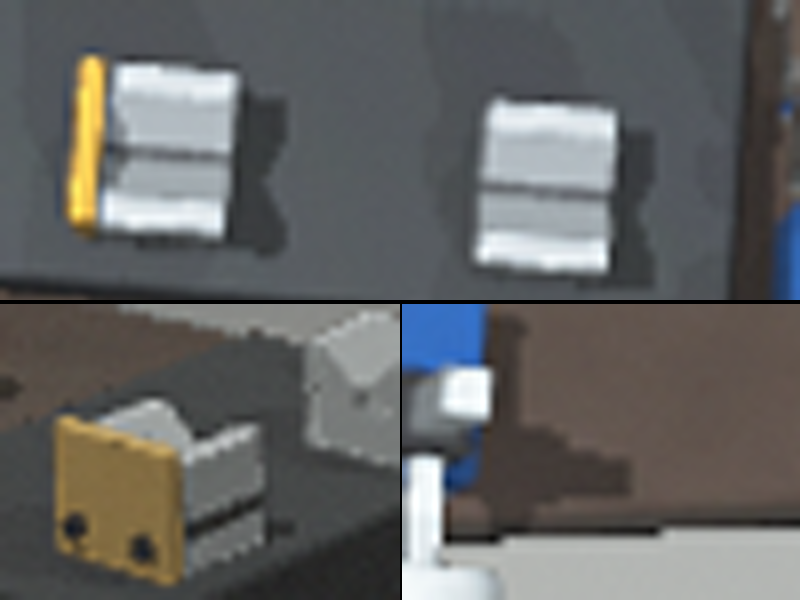

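Both blocks are clear in the top view: stop steel corners at (112,63)–(222,240), plain block at (490,98)–(607,272). Vees are in line.

```bash
python3 - <<'E'
from fit import *
import pickle
np.set_printoptions(precision=2,suppress=True)
t,s=pickle.load(open("c4.pkl","rb"))
k=lambda u,v:np.array([(u+.5)/8-.5+288,(v+.5)/8-.5+210])
C=[(25,20,40),(25,-20,40),(-25,-20,40),(-25,20,40)]
A=[(t,l,k(*u)) for l,u in zip(C,[(112,63),(238,73),(222,240),(98,232)])]+[(t,(0,-20,24),k(232,155))]
B=[(t,l,k(*u)) for l,u in zip(C,[(490,98),(617,108),(607,272),(474,262)])]+[(t,(0,20,24),k(478,187)),(t,(0,-20,24),k(614,190))]
p,r=fit(A,(440,-40,-.07),40); q,r2=fit(B,(432,-159,-.07),40); print(p,np.abs(r).max(),q,np.abs(r2).max())
d=R.from_euler("z",-p[2]).apply([*(q[:2]-p[:2]),0]); print("plain in stop",d)
g=np.array([396+(468-402+.5)/8-.5,238+(393-304+.5)/8-.5]); print("gauge col",at(t,[g],170))
E
python3 mv.py 336 295 185 2.128
```

```text
[441.76 -41.97  -0.07] 0.8846134238878847 [ 432.09 -159.49   -0.07] 0.7941090542886968
plain in stop [  -1.87 -117.9     0.  ]
gauge col [[ 383.1  -261.89  170.  ]]
pos [335.5 294.8 181.9] [-3.138 -0.     2.128] q [ 0.45 -0.14  2.    0.    1.28 -0.11] F [-0.5  0.3 -3.4] w 18.5 gf 40.0
now dx dy -0.1 0.6  dz -3.1 turn -0.000 | after turn dx dy -0.1 0.6
```

Converted, -26 mm is -0.416, -25 mm is -0.4.

```bash
echo '[-0.32, -0.416, 0, 0, 15, -0.4, -0.416, 0, 0, 15, -0.384, -0.416, 0, 0, 15, 0, 0, 0, 0.16, 15, 0, 0, 0, 0.16, 15]' | python3 shift.py && echo '[0, 0, 0, 0.16, 15, 0, 0, 0, 0.156, 15, -0.64, 0, 0, 0, 15, -0.8, 0, 0, 0, 15, -0.8, 0, 0, 0, 15]' | python3 shift.py && echo '[-0.8, 0, 0, 0, 15, -0.8, 0.32, 0, 0, 15, -0.64, 0.64, 0, 0, 15, 0, 0.64, 0, 0, 15, 0, 0, 0, 0, 15]' | python3 shift.py; echo '[0, 0, 0, 0, 15, 0, 0, 0, 0, 15]' | python3 shift.py;python3 mv.py 435.4 -114.6 120 1.492
```

```text
clock: 30.05
ee_pos: [306.1, 195.0, 182.5]
orientation: [-3.139, -0.0, 1.801]
wrist_force: [0.8, 0.2, -3.1]
gripper_width: 19.2
gripper_force: 40.0
clock: 30.68
ee_pos: [294.8, 55.1, 182.6]
orientation: [-3.139, -0.0, 1.493]
wrist_force: [-0.1, -0.2, -2.6]
gripper_width: 18.9
gripper_force: 40.0
clock: 31.3
ee_pos: [384.9, -91.7, 181.9]
orientation: [-3.137, -0.002, 1.491]
wrist_force: [-0.6, 0.1, -3.9]
gripper_width: 18.9
gripper_force: 40.0
clock: 31.55
ee_pos: [383.7, -90.9, 183.7]
orientation: [-3.141, -0.0, 1.492]
wrist_force: [0.4, 0.2, -2.2]
gripper_width: 18.9
gripper_force: 40.0
pos [383.7 -90.9 183.7] [-3.141 -0.     1.492] q [-0.54 -0.3   2.13 -0.    1.31 -0.46] F [ 0.4  0.2 -2.2] w 18.9 gf 40.0
now dx dy -19.5 53.4  dz 63.7 turn 0.000 | after turn dx dy -19.5 53.4
```

Converted, 27 mm is 0.432, 26.4 mm is 0.4224.

```bash
echo '[-0.152, 0.432, 0.32, 0, 15, -0.16, 0.4224, 0.32, 0, 15, 0, 0, 0.32, 0, 15, 0, 0, 0, 0, 15, 0, 0, 0, 0, 15]' | python3 shift.py; echo '[0, 0, 0, 0, 15, 0, 0, 0, 0, 15, 0, 0, 0, 0, 15]' | python3 shift.py;python3 mv.py 435.4 -114.6 90 1.492
```

```text
clock: 32.17
ee_pos: [436.3, -115.1, 125.0]
orientation: [3.14, 0.001, 1.492]
wrist_force: [-0.1, -0.7, -1.8]
gripper_width: 18.8
gripper_force: 40.0
clock: 32.55
ee_pos: [436.4, -115.2, 124.4]
orientation: [3.141, 0.0, 1.492]
wrist_force: [0.7, 0.2, -2.5]
gripper_width: 18.9
gripper_force: 40.0
pos [ 436.4 -115.2  124.4] [3.141 0.    1.492] q [-0.53 -0.05  2.04  0.    1.15 -0.45] F [ 0.7  0.2 -2.5] w 18.9 gf 40.0
now dx dy 0.5 -1.0  dz 34.4 turn -0.000 | after turn dx dy 0.5 -1.0
```

Units first: shifts go in shares of 62.5 mm. So 12 mm is 0.192, 4 mm is 0.064.

```bash
echo '[0.008, -0.016, 0.192, 0, 15, 0, 0, 0.16, 0, 15, 0, 0, 0.096, 0, 15, 0, 0, 0.064, 0, 15, 0, 0, 0, 0, 15]' | python3 shift.py; python3 mv.py 435.4 -114.6 78 1.492; echo '[0, 0, 0.064, 0, 15, 0, 0, 0.064, 0, 15, 0, 0, 0.032, 0, 15, 0, 0, 0, 0, 15]' | python3 shift.py;python3 mv.py 435.4 -114.6 78 1.492
```

```text
clock: 33.17
ee_pos: [435.1, -114.4, 91.8]
orientation: [-3.141, -0.0, 1.492]
wrist_force: [0.3, -0.5, -4.0]
gripper_width: 19.1
gripper_force: 40.0
pos [ 435.1 -114.4   91.8] [-3.141 -0.     1.492] q [-0.53 -0.    2.07  0.    1.08 -0.45] F [ 0.3 -0.5 -4. ] w 19.1 gf 40.0
now dx dy -0.1 0.3  dz 13.8 turn -0.000 | after turn dx dy -0.1 0.3
clock: 33.67
ee_pos: [435.2, -114.5, 81.9]
orientation: [-3.141, -0.0, 1.492]
wrist_force: [0.3, 0.1, -2.5]
gripper_width: 18.8
gripper_force: 40.0
pos [ 435.2 -114.5   81.9] [-3.141 -0.     1.492] q [-0.53  0.02  2.07  0.    1.05 -0.45] F [ 0.3  0.1 -2.5] w 18.8 gf 40.0
now dx dy -0.1 0.2  dz 3.9 turn -0.000 | after turn dx dy -0.1 0.2
```

```bash
echo '[0, 0, 0.024, 0, 15, 0, 0, 0.024, 0, 15, 0, 0, 0, 0, 15, 0, 0, 0, 0, 15]' | python3 shift.py;python3 mv.py 435.4 -114.6 78 1.492; echo '[0, 0, 0.016, 0, 15, 0, 0, 0, 0, 15, 0, 0, 0, 0, 15]' | python3 shift.py;python3 mv.py 435.4 -114.6 78 1.492
```

```text
clock: 34.17
ee_pos: [435.6, -114.6, 79.3]
orientation: [3.141, 0.0, 1.492]
wrist_force: [0.8, -0.4, -1.1]
gripper_width: 18.9
gripper_force: 40.0
pos [ 435.6 -114.6   79.3] [3.141 0.    1.492] q [-0.53  0.02  2.07  0.    1.05 -0.45] F [ 0.8 -0.4 -1.1] w 18.9 gf 40.0
now dx dy 0.0 -0.2  dz 1.3 turn -0.000 | after turn dx dy 0.0 -0.2
clock: 34.55
ee_pos: [435.8, -114.7, 78.5]
orientation: [3.14, 0.0, 1.492]
wrist_force: [0.5, 1.2, 2.4]
gripper_width: 19.0
gripper_force: 40.0
pos [ 435.8 -114.7   78.5] [3.14  0.    1.492] q [-0.53  0.02  2.07  0.    1.04 -0.45] F [0.5 1.2 2.4] w 19.0 gf 40.0
now dx dy 0.1 -0.4  dz 0.5 turn -0.000 | after turn dx dy 0.1 -0.4
```

```bash
echo '[0, 0, 0, 0, 22, 0, 0, 0, 0, 40, 0, 0, 0, 0, 60, 0, 0, -0.16, 0, 60, 0, 0, -0.48, 0, 60]' | python3 shift.py 20; echo '[0, 0, -0.8, 0, 60, 0, 0, -0.8, 0, 60, 0, 0, -0.32, 0.18, 60, 0, 0, 0, 0.18, 60, 0, 0, 0, 0.18, 60]' | python3 shift.py; echo '[0, 0, 0, 0.18, 60, 0, 0, 0, 0.18, 60, 0, 0, 0, 0.18, 60, 0, 0, 0, 0.18, 60, 0, 0, 0, 0.18, 60]' | python3 shift.py; echo '[0, 0, 0, 0.127, 60, 0, 0, 0, 0, 60, 0, 0, 0, 0, 60]' | python3 shift.py;python3 mv.py 384 -261 152 -0.075
python3 - <<'E'
from h import *
import pickle
t,s=bot.camera("top"),bot.camera("side"); pickle.dump((t,s),open("c5.pkl","wb"))
# yellow/bright analysis in side around bar: print brass bbox
h=cv2.cvtColor(s["frame"],cv2.COLOR_RGB2HSV); m=((h[...,0]>12)&(h[...,0]<28)&(h[...,1]>110)&(h[...,2]>80)); m[:215]=0;m[290:]=0;m[:,:250]=0;m[:,400:]=0
P=np.argwhere(m)[:,::-1];print(P.min(0),P.max(0))
E
```

```text
clock: 35.17
ee_pos: [434.1, -113.9, 117.7]
orientation: [-3.138, -0.001, 1.492]
wrist_force: [0.7, -0.6, -0.2]
gripper_width: 59.1
gripper_force: 0.0
clock: 35.8
ee_pos: [435.5, -114.7, 239.2]
orientation: [3.14, -0.0, 0.946]
wrist_force: [-0.4, 0.4, -0.2]
gripper_width: 59.9
gripper_force: 0.0
clock: 36.42
ee_pos: [435.3, -114.5, 238.7]
orientation: [3.141, -0.001, 0.046]
wrist_force: [-0.9, 0.8, -0.2]
gripper_width: 60.0
gripper_force: 0.0
clock: 36.8
ee_pos: [435.3, -114.5, 238.4]
orientation: [3.141, -0.0, -0.073]
wrist_force: [0.3, 0.4, -0.9]
gripper_width: 59.7
gripper_force: 0.0
pos [ 435.3 -114.5  238.4] [ 3.141 -0.    -0.073] q [-0.53 -0.18  1.92 -0.    1.4   1.12] F [ 0.3  0.4 -0.9] w 59.7 gf 0.0
now dx dy -40.5 149.8  dz 86.4 turn 0.002 | after turn dx dy -40.2 149.9
[292 236] [307 256]
```

```bash
python3 - <<'E'
from h import *
import pickle
np.set_printoptions(precision=1,suppress=True)
t,s=pickle.load(open("c3.pkl","rb"))
a=at(t,[(187.5,210),(130+270/2,90+160/2),(405,95)],196);print(a)
d=(a[2]-a[0])[:2];d/=np.linalg.norm(d);n=np.array([d[1],-d[0]]); n*=-np.sign(n[0])
for yaw in(-.079,0,.1):
    c=np.array([436.6,-99.6])+55*np.array([np.cos(yaw),np.sin(yaw)]); u=np.array([np.cos(yaw),np.sin(yaw)]);v=np.array([-u[1],u[0]])
    print(yaw,c,[ (c+i*37.5*u+j*94.5*v-a[0,:2])@n for i in(1,) for j in(1,-1)])
E
echo '[-0.32, 0.8, 0, 0, 60, -0.32, 0.8, 0, 0, 60, 0, 0.792, 0.32, 0, 60, 0, 0, 0.24, 0.002, 60, 0, 0, 0, 0, 60]' | python3 shift.py; echo '[0, 0, 0, 0, 60, 0, 0, 0, 0, 60]' | python3 shift.py;python3 mv.py 384 -260.4 152 -0.075
```

```text
[[ 464.3  228.4  196. ]
 [ 557.8   56.   196. ]
 [ 740.4 -265.8  196. ]]
-0.079 [ 491.4 -103.9] [np.float64(54.730035230486536), np.float64(159.65902102737786)]
0 [491.6 -99.6] [np.float64(57.2836848765582), np.float64(149.47975758024964)]
0.1 [491.3 -94.1] [np.float64(61.64829529865893), np.float64(136.91250310256828)]
clock: 37.52
ee_pos: [383.5, -259.3, 201.6]
orientation: [-3.139, 0.002, -0.077]
wrist_force: [-0.4, 0.6, -0.1]
gripper_width: 60.0
gripper_force: 0.0
clock: 37.78
ee_pos: [384.8, -260.1, 203.9]
orientation: [3.141, -0.001, -0.075]
wrist_force: [-0.5, -0.1, -0.1]
gripper_width: 60.1
gripper_force: 0.0
pos [ 384.8 -260.1  203.9] [ 3.141e+00 -1.000e-03 -7.500e-02] q [-0.86 -0.11  1.93  0.    1.32  0.79] F [-0.5 -0.1 -0.1] w 60.1 gf 0.0
now dx dy -0.8 0.4  dz 51.9 turn -0.000 | after turn dx dy -0.8 0.4
```

Converted, 20 mm is 0.32, 9 mm is 0.144.

```bash
echo '[-0.016, 0.0032, 0.32, 0, 60, 0, 0, 0.32, 0, 60, 0, 0, 0.144, 0, 60, 0, 0, 0, 0, 60, 0, 0, 0, 0, 40]' | python3 shift.py 10;echo '[0, 0, 0, 0, 20, 0, 0, 0, 0, 10, 0, 0, 0, 0, 10, 0, 0, 0, 0, 10]' | python3 shift.py; python3 mv.py 384 -260.4 152 -0.075
```

```text
clock: 38.4
ee_pos: [383.7, -261.1, 155.0]
orientation: [3.14, -0.001, -0.077]
wrist_force: [0.9, 0.5, 0.1]
gripper_width: 52.2
gripper_force: 0.0
clock: 38.9
ee_pos: [383.2, -260.5, 154.1]
orientation: [-3.141, 0.0, -0.077]
wrist_force: [0.5, 2.1, 2.9]
gripper_width: 13.7
gripper_force: 10.0
pos [ 383.2 -260.5  154.1] [-3.141  0.    -0.077] q [-0.86 -0.06  1.98  0.    1.22  0.79] F [0.5 2.1 2.9] w 13.7 gf 10.0
now dx dy 0.8 -0.2  dz 2.1 turn -0.002 | after turn dx dy 0.8 -0.2
```

```bash
echo '[0, 0, 0, 0, 10, 0, 0, -0.24, 0, 10, 0, 0, -0.56, 0, 10, 0, 0, -0.64, 0, 10, 0, 0, -0.48, 0, 10]' | python3 shift.py 35;echo '[0, 0, 0, 0, 10, 0, -0.48, 0, 0, 10, 0.32, -0.64, 0, 0, 10, 0.64, -0.64, 0, 0, 10, 0.544, -0.608, 0, 0, 10]' | python3 shift.py; echo '[0, 0, 0, 0, 10, 0, 0, 0, 0, 10, 0, 0, 0, 0, 10, 0, 0, 0, 0, 10]' | python3 shift.py; python3 mv.py 491.4 -103.9 194 -0.079
```

```text
clock: 39.52
ee_pos: [383.1, -260.8, 275.9]
orientation: [3.141, -0.0, -0.077]
wrist_force: [0.1, 0.1, -5.8]
gripper_width: 13.9
gripper_force: 35.0
clock: 40.15
ee_pos: [488.4, -118.7, 271.8]
orientation: [-3.141, 0.003, -0.077]
wrist_force: [-0.1, -0.4, -4.8]
gripper_width: 13.9
gripper_force: 35.0
clock: 40.65
ee_pos: [487.7, -121.1, 273.8]
orientation: [-3.142, 0.0, -0.079]
wrist_force: [0.2, -0.4, -4.0]
gripper_width: 13.5
gripper_force: 35.0
pos [ 487.7 -121.1  273.8] [-3.142  0.    -0.079] q [-0.48 -0.06  1.74 -0.    1.46  1.17] F [ 0.2 -0.4 -4. ] w 13.5 gf 35.0
now dx dy 2.3 -17.4  dz 79.8 turn 0.000 | after turn dx dy 2.3 -17.4
```

Converted, 25 mm is 0.4, 20 mm is 0.32.

```bash
echo '[0.016, -0.144, 0, 0, 10, 0.0208, -0.1344, 0.32, 0, 10, 0, 0, 0.4, 0, 10, 0, 0, 0.24, 0, 10, 0, 0, 0.08, 0, 10]' | python3 shift.py; echo '[0, 0, 0, 0, 10, 0, 0, 0, 0, 10, 0, 0, 0, 0, 10, 0, 0, 0, 0, 10]' | python3 shift.py; python3 mv.py 491.4 -103.9 194 -0.079
python3 - <<'E'
from h import *
import pickle
t,s=bot.camera("top"),bot.camera("side"); pickle.dump((t,s),open("c6.pkl","wb"))
a=np.zeros((600,800,3),np.uint8)
a[:300,:800]=crop(t,283,198,133,50,6)[:300,:798].copy() if False else cv2.resize(crop(t,283,198,133,50,6),(800,300)); a[304:600,:800]=cv2.resize(crop(s,280,170,133,49,6),(800,296))
cv2.imwrite("pics/p6.png",np.vstack([crop(s,270,170,130,90,6)]))
E
```

```text
clock: 41.28
ee_pos: [491.4, -102.9, 208.2]
orientation: [-3.141, 0.002, -0.077]
wrist_force: [0.5, -0.2, -5.4]
gripper_width: 13.9
gripper_force: 35.0
clock: 41.78
ee_pos: [492.1, -103.3, 209.5]
orientation: [3.141, -0.001, -0.077]
wrist_force: [-0.6, 0.5, -5.7]
gripper_width: 14.0
gripper_force: 35.0
pos [ 492.1 -103.3  209.5] [ 3.141e+00 -1.000e-03 -7.700e-02] q [-0.45 -0.01  1.82  0.    1.33  1.2 ] F [-0.6  0.5 -5.7] w 14.0 gf 35.0
now dx dy -0.7 0.6  dz 15.5 turn 0.002 | after turn dx dy -0.7 0.6
```

View pics/p6.png

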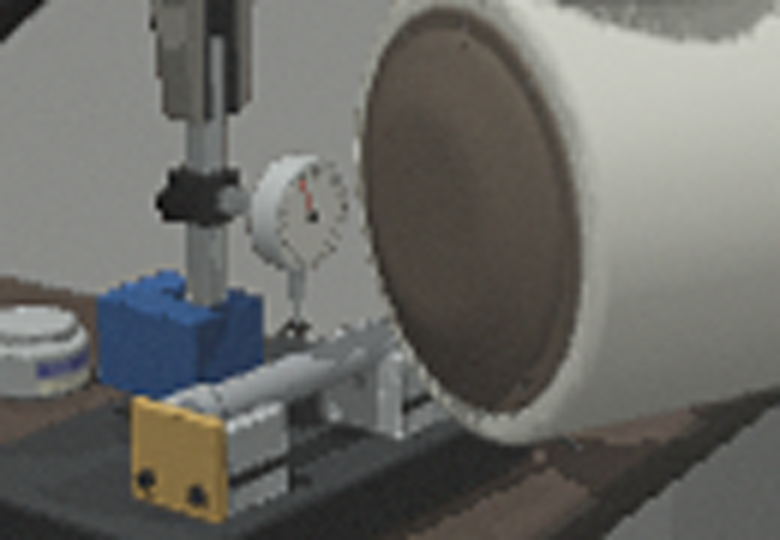

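The bar is seated in both vees with its end near the brass. The gauge hangs upright with its foot at (296,330), just above the bar. I'll check the foot against its projection while lowering.

```bash
python3 - <<'E'
from h import *
import pickle
t,s=pickle.load(open("c6.pkl","rb"))
f=lambda X:(proj(s,X)-[270,170])*6
print("foot expected",f([(437,-99,100.5)]),"bar top line",f([(436.6,-99.6,88),(441,-40,88),(432,-159,88)]), "foot shifted x+5, y+5",f([(442,-99,100.5),(437,-94,100.5)]))
E
echo '[-0.0112, 0.0096, 0.08, 0, 10, 0, 0, 0.048, 0, 10, 0, 0, 0, 0, 10, 0, 0, 0, 0, 10]' | python3 shift.py; python3 mv.py 491.4 -103.9 194 -0.079
```

```text
foot expected [[297.95379249 321.53206611]] bar top line [[299.88724883 347.53923857]
 [212.31028728 384.29355818]
 [382.14416783 313.2812074 ]] foot shifted x+5, y+5 [[288.91125156 319.54480022]
 [291.4614148  324.61213804]]
clock: 42.38
ee_pos: [491.2, -103.8, 201.1]
orientation: [-3.142, -0.0, -0.077]
wrist_force: [-0.1, -0.4, -5.7]
gripper_width: 13.8
gripper_force: 35.0
pos [ 491.2 -103.8  201.1] [-3.142 -0.    -0.077] q [-0.45 -0.01  1.84  0.    1.31  1.2 ] F [-0.1 -0.4 -5.7] w 13.8 gf 35.0
now dx dy 0.2 0.1  dz 7.1 turn 0.002 | after turn dx dy 0.2 0.1
```

```bash
echo '[0, 0, 0.032, 0, 10, 0, 0, 0.032, 0, 10, 0, 0, 0.024, 0, 10, 0, 0, 0, 0, 10, 0, 0, 0, 0, 10]' | python3 shift.py; python3 mv.py 491.4 -103.9 194 -0.079; echo '[0, 0, 0.016, 0, 10, 0, 0, 0.008, 0, 10, 0, 0, 0, 0, 10, 0, 0, 0, 0, 10]' | python3 shift.py; python3 mv.py 491.4 -103.9 194 -0.079
```

```text
clock: 43.0
ee_pos: [491.2, -103.8, 195.6]
orientation: [3.142, -0.0, -0.077]
wrist_force: [-0.2, 0.4, -4.2]
gripper_width: 13.5
gripper_force: 35.0
pos [ 491.2 -103.8  195.6] [ 3.142 -0.    -0.077] q [-0.45  0.    1.84  0.    1.3   1.2 ] F [-0.2  0.4 -4.2] w 13.5 gf 35.0
now dx dy 0.2 0.1  dz 1.6 turn 0.002 | after turn dx dy 0.2 0.1
clock: 43.5
ee_pos: [491.4, -103.8, 194.4]
orientation: [3.141, -0.001, -0.077]
wrist_force: [-0.9, 0.7, -0.9]
gripper_width: 13.7
gripper_force: 35.0
pos [ 491.4 -103.8  194.4] [ 3.141e+00 -1.000e-03 -7.700e-02] q [-0.45  0.    1.84  0.    1.3   1.2 ] F [-0.9  0.7 -0.9] w 13.7 gf 35.0
now dx dy 0.0 0.1  dz 0.4 turn 0.002 | after turn dx dy 0.0 0.1
```

Converted, 0.4 mm is 0.0064.

```bash
echo '[0, 0, 0.0064, 0, 10, 0, 0, 0, 0, 10, 0, 0, 0, 0, 25, 0, 0, 0, 0, 45, 0, 0, 0, 0, 60]' | python3 shift.py; python3 mv.py 491.4 -103.9 194 -0.079; echo '[0, 0, -0.16, 0, 60, 0, 0, -0.48, 0, 60, 0, 0, -0.64, 0, 60, 0, 0, -0.48, 0, 60, 0, 0, 0, 0, 60]' | python3 shift.py; echo '[-0.8, 0, 0, 0, 60, -0.8, 0, 0, 0, 60, -0.64, 0, 0, 0, 60, 0, 0, 0, 0, 60, 0, 0, 0, 0, 60]' | python3 shift.py
python3 - <<'E'
from h import *
import pickle
t,s=bot.camera("top"),bot.camera("side")
h=cv2.cvtColor(s["frame"],cv2.COLOR_RGB2HSV)
for n,lo,hi in(("brass",12,28),("blue",100,125)):
    m=((h[...,0]>lo)&(h[...,0]<hi)&(h[...,1]>110)&(h[...,2]>60)); m[:205]=0;m[290:]=0;m[:,:250]=0;m[:,:][:,400:]=0
    if n=="blue": m[:,340:]=0
    P=np.argwhere(m)[:,::-1];print(n,P.min(0),P.max(0),len(P))
M=R.from_euler("z",-.077).as_matrix()
X=[M@np.array([x,y,z],float)+[491.4,-103.9,40] for x in(-15,47) for y in(-25,25) for z in (0,46)]
q=proj(s,X);print("pred blue",q.min(0),q.max(0))
cv2.imwrite("pics/fin.png",crop(s,270,170,130,90,6))
E
```

```text
clock: 44.12
ee_pos: [491.2, -103.9, 193.6]
orientation: [3.141, -0.0, -0.077]
wrist_force: [0.5, -0.3, -0.7]
gripper_width: 41.8
gripper_force: 0.0
pos [ 491.2 -103.9  193.6] [ 3.141 -0.    -0.077] q [-0.45  0.    1.84 -0.    1.3   1.2 ] F [ 0.5 -0.3 -0.7] w 41.8 gf 0.0
now dx dy 0.2 0.0  dz -0.4 turn 0.002 | after turn dx dy 0.2 0.0
clock: 44.75
ee_pos: [492.6, -104.4, 307.1]
orientation: [3.139, -0.006, -0.077]
wrist_force: [0.5, -0.8, 0.1]
gripper_width: 60.4
gripper_force: 0.0
clock: 45.38
ee_pos: [351.9, -93.0, 303.1]
orientation: [-3.141, 0.0, -0.077]
wrist_force: [-0.2, -0.8, 0.4]
gripper_width: 59.9
gripper_force: 0.0
brass [292 236] [307 256] 238
blue [287 221] [313 239] 301
pred blue [286.28748872 218.9578061 ] [315.0865304 243.8069887]
```

```bash
python3 -c "
from station import bot
print(bot.job_done())"
```

```text
the job is handed in; nothing more can be done
None
```

The job is handed in at about 45 s: both V-blocks stand in line about 118–120 mm apart, the bar is in both vees roughly 5 mm from the brass stop, and the gauge stands behind with its stylus on the bar midway; the hand-in returned no verdict, and the stop gap and stylus travel were estimated from robot poses and pictures, not measured directly.

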